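Pack a food parcel and hang its tag

ROBOT

A 6-joint arm with a two-finger parallel gripper is mounted at the origin on the work surface. World frame = base frame: x ahead of the robot, y to its left, z up, the work surface at z = 0. Lengths are in m, angles in rad, forces in N, time in s.
With the tool pointing down it reaches from about 0.225 to 0.725 m from the base axis. Payload 3.1 kg.
Tool frame: the origin (TCP) lies at the very end of the fingers, on their centre line; the grasp point (between the pads) lies 19 mm behind it; z points along the fingers, y is the line along which they close (so a half turn about z gives the same grasp; the last joint's range is limited). The gripper opens to 85 mm and grips with 20 to 120 N. Pads are 22 mm wide; open, the fingers measure 114 mm over their backs; the gripper's body (76 mm by 85 mm) begins 54 mm behind the grasp point. The pads swing forward as they close: fully open they stand 13 mm farther back than shut.
Start: joints at [-1.317, 0.048, 0.099, 1.622, 0, 1.443], TCP at [0.196, -0.487, 0.205] pointing down, gripper open.
Joint ranges: [-2.91, 2.91], [-0.99, 1.94], [-1.21, 1.42], [-2.12, 2.29], [-1.49, 1.47], [-3.14, 3.14]. Speed limits (rad/s): [2.79, 2.79, 3.14, 3.14, 3.14, 3.14].

INTERFACE

Orientations are given as a unit quaternion [w, x, y, z].
In Python, from rig import ctrl gives the robot as it stands.
- The arm moves only by the shell command python3 -m jog 'ROWS' [OPENING] [FORCE]. ROWS is JSON, a list of rows, each a list of 2 entries, a list of its own where there are three numbers: the shift along the tool's x, y, z in mm, then the turn about the tool's z in degrees. A call has 1 to 10 rows; each row is the pose to reach, as a shift and turn from the pose commanded when the call began, along the tool's axes at that moment; what a row does not reach only later rows make up. A row lasts 1/8 s, in which the tool goes at most 62.5 mm and 10.7 degrees, less where a joint would pass 70% of its speed; a pose out of reach is approached as far as the arm can. A call with a gripper value outside its range is refused whole. OPENING is the opening, from 0 (shut) to 1 (fully open), set as the call begins (- or left out, the last holds). The fingers move at their own pace and stop on an object; FORCE is the grip in N (left out, the last holds). Time passes only in rows, so rows that repeat a pose let the fingers close. It gives the time, the measured TCP pose, the force, the opening and the grip force at its end, in the units of the state.
- ctrl.sense(): the state, without advancing time (a new reading comes with each control period).
- ctrl.grab_frame(name): name is "scene" or "top" or "wrist"; returns a dict with "frame" (400x640x3 uint8, red, green, blue), "fx", "fy", "cx", "cy" (pixels), "R" (3x3) and "t" (3): a world point X has camera coordinates R X + t. Camera axes: x right, y down, z forward; pixel columns grow to the right and rows downward; lengths in m; the calibration is good to about 2 mm. A picture is of the moment at which its call begins. There is no depth.
- ctrl.hand_in(): hands the job in; it is judged then, once.
The state is a dict: "time_s": time; "q": joint angles; "joint_vel": joint speeds; "effort": joint torques, N m; "tool_pos": TCP position; "ee_rot": TCP orientation; "ft_force": force on the tool from outside, world axes, zero at the start; "torque": the same for the moment, N m; "finger_gap": finger opening in m; "grip_force": force on a finger pad.
Only numpy, scipy, OpenCV 4.12 (cv2) and the standard library are available. Lean on these libraries where they do the work, as an engineer would, in place of code of your own. Each camera call takes 0.05 s, during which the arm holds its last target. There are 200 camera calls.

TASK

Pack the food parcel into the black crate on the desk: first stand all the tins upright on the crate's floor, then lay both cartons flat on top, inside the crate's outline and resting on the tins and not on the floor (one on the other is fine). When all is packed, take the parcel's tag out of the wooden stand and hang it upright by its hook on the rail, in the free gap between the two tags that hang on either side of it, without shifting any of the tags already hanging there.

Things in the scene. Friction and masses are not known exactly. Their poses are not given: they have to be found in the camera images.
- crate: Fixed black slatted open crate, 222 x 222 outside, 210 x 210 inside, walls 6 thick and 75 high, floor 5 thick. Origin: centre of the underside; x, y along the sides, z up.
- tin1_c (a point): Unopened tin (one of 3 or 4; None if absent from this start): upright cylinder, 64 diameter, 62 high, about 300 g, steel with a paper label. The point is its centre, half-way up; z is its axis.
- tin2_c (a point): Unopened tin (one of 3 or 4; None if absent from this start): upright cylinder, 64 diameter, 62 high, about 300 g, steel with a paper label. The point is its centre, half-way up; z is its axis.
- tin3_c (a point): Unopened tin (one of 3 or 4; None if absent from this start): upright cylinder, 64 diameter, 62 high, about 300 g, steel with a paper label. The point is its centre, half-way up; z is its axis.
- tin4_c (a point): Unopened tin (one of 3 or 4; None if absent from this start): upright cylinder, 64 diameter, 62 high, about 300 g, steel with a paper label. The point is its centre, half-way up; z is its axis.
- carton1_c (a point): Light cardboard food carton lying flat, 150 long (x) x 55 wide (y) x 42 high (z), about 110 g. The point is its centre, half-way up.
- carton2_c (a point): Light cardboard food carton lying flat, 150 long (x) x 55 wide (y) x 42 high (z), about 110 g. The point is its centre, half-way up.
- rail: Fixed hanging rail: a level flat aluminium bar along its y axis, 340 long, 8 thick (x) and 45 deep (z), its top 150 above the desk, on two posts 12 x 14 at y = +175 and -175, no taller than the bar, with flat feet 80 x 30. Origin: on the desk under the middle of the bar; z up.
- tag_head (a point): The parcel's tag, about 70 g, upright in the wooden stand: a white plate 50 wide (y), 5 thick (x), 116 high, a hook at its top, and above the hook a grey grip 24 wide (y), 12 thick (x), 50 high; 168 high in all. The point is the centre of the grip, half of which (25) is above and half below; z is up.
- tag_hook (a point): Middle of the hook's roof, 33 below the tag_head point, same axes: what rests on the rail's top edge. The hook is a channel along y, open downward, 24 long, 16 wide (x -8 to +8), roof 8 thick. Its front leg is the plate (x -13 to -8, down to 110 below this point), its back lip (x +8 to +13) ends 25 below. Loose on the bar, it may hang up to 0.2 rad tilted, and with the plate on either side of the bar.
- stand: Fixed wooden block, 50 (x) x 80 (y) x 42 high, with a slot along y, 8 wide, 56 long and 36 deep, open at the top, in which the tag's plate stands. Origin: centre of the underside.
- hangA_head (a point): Tag of the same shape hanging on the rail, next to the free gap on its +y side (rail axes). The point is the centre of its grip, axes as for the parcel's tag. It hangs loose and slides or falls off if hit.
- hangB_head (a point): Like hangA, next to the free gap on its -y side. The gap between the two plates is 62 to 72 wide.
- hangC_head (a point): Like hangA, hanging beyond hangA, about 60 further along +y.
There are look-alikes about, which are no part of the job. What is shaped like the part that bears tin1_c but pink is not meant.

How it is judged:
On the way, in this order (a step that is already met when the one before it is completed fails the run):
1. all tins stand upright on the crate's floor (x of tin1_c in the frame of crate between -0.105 and 0.105 m and y of tin1_c in the frame of crate between -0.105 and 0.105 m and z of tin1_c in the frame of crate between 0.025 and 0.046 m and angle between the z axis of each of tin1_c, tin2_c, tin3_c, tin4_c and the z axis of crate, either way round below 0.15 rad and x of tin2_c in the frame of crate between -0.105 and 0.105 m and y of tin2_c in the frame of crate between -0.105 and 0.105 m and z of tin2_c in the frame of crate between 0.025 and 0.046 m and x of tin3_c in the frame of crate between -0.105 and 0.105 m and y of tin3_c in the frame of crate between -0.105 and 0.105 m and z of tin3_c in the frame of crate between 0.025 and 0.046 m and x of tin4_c in the frame of crate between -0.105 and 0.105 m and y of tin4_c in the frame of crate between -0.105 and 0.105 m and z of tin4_c in the frame of crate between 0.025 and 0.046 m), for 0.2 s.
2. both cartons lie flat in the crate on top of the tins (all of step 1 and x of carton1_c in the frame of crate between -0.105 and 0.105 m and y of carton1_c in the frame of crate between -0.105 and 0.105 m and z of carton1_c in the frame of crate between 0.08 and 0.15 m and angle between the z axis of each of carton1_c, carton2_c and the z axis of crate, either way round below 0.2 rad and x of carton2_c in the frame of crate between -0.105 and 0.105 m and y of carton2_c in the frame of crate between -0.105 and 0.105 m and z of carton2_c in the frame of crate between 0.08 and 0.15 m), for 0.2 s.
3. the tag hangs on the rail between its two neighbours (x of tag_head in the frame of rail between -0.016 and 0.016 m and z of tag_head in the frame of rail between 0.176 and 0.19 m and angle between tag_head's own z axis and vertical below 0.25 rad and angle between the y axis of tag_head and the y axis of rail, either way round below 0.3 rad and y of tag_head in the frame of hangA_head below -0.048 m and y of tag_head in the frame of hangB_head above 0.048 m), for 0.2 s.
At the end, for the whole second after the job is handed in: Tins upright (0.15 rad) on the crate floor; cartons flat (0.2 rad), centres inside the crate and 80 to 150 mm above its underside; tag on the rail, within 0.25 rad of upright, 0.3 rad of square, 48 mm or more from each neighbour; hanging tags within 18 mm of their starts (all of step 2 and all of step 3 and distance of each of hangA_head, hangB_head, hangC_head from where it was at the start of the episode below 0.018 m); the robot touches nothing.
It fails at once if a hanging tag is knocked along or off the rail (distance of any of hangA_head, hangB_head, hangC_head from where it was at the start of the episode above 0.025 m).
Of tin1, tin2, tin3, tin4 only 3 to 4 are there at a start; the rules pass over those that are not, and their reading is None.
At some moment in a run one of tin1, tin2, tin3, tin4 may be knocked a few centimetres aside while the robot is not near it.
It also fails if it takes over 210 s, if anything falls off the work surface, if the arm or the gripper's body presses on something with over 40 N, if the wrist force passes 120 N, or if a joint passes its speed limit or range.

## Working session

There is one attempt and no reset: what is moved stays moved. The work goes in short steps, Python scripts to look and compute and a shell command to move; the robot and the scene stay as the last step left them, time stands still between calls to the robot, and variables do not carry over. Pictures are saved under pics/ and viewed, at most 14 in all, crops included, and the job is handed in when it is done.

```bash
ls; mkdir -p pics; python3 - <<'E'
from rig import ctrl
import cv2
for n in ("scene","top","wrist"):
    f=ctrl.grab_frame(n); cv2.imwrite(f"pics/{n}0.png",f["frame"][:,:,::-1])
    print(n,f["fx"],f["cx"],f["cy"],f["R"],f["t"])
print(ctrl.sense())
E
```

```text
pics
scene 429.9849365471063 326.7245778273197 201.4241039022551 [[ 0.46120432  0.88709539  0.01877072]
 [ 0.49971689 -0.24220752 -0.83163607]
 [-0.73319412  0.39293419 -0.5550037 ]] [-0.34737844 -0.12464949  1.44194972]
top 389.56192303904464 322.7474123881888 201.64505749753673 [[ 1.52651612e-04 -9.99999180e-01  1.27179632e-03]
 [-9.89763359e-01 -3.32597272e-04 -1.42717843e-01]
 [ 1.42718149e-01 -1.23699129e-03 -9.89762598e-01]] [0.10789569 0.55476283 1.2738184 ]
wrist 302.05902518032053 317.9934927815442 206.1912672830965 [[ 0.37261456 -0.92798531 -0.00128399]
 [-0.89373216 -0.35923263  0.2686908 ]
 [-0.24980236 -0.09897056 -0.96322563]] [-0.52353499 -0.03420235  0.37851617]
{'time_s': 0.15, 'q': array([-1.31678323e+00,  4.86128777e-02,  9.79468857e-02,  1.62199226e+00,
        4.78037201e-06,  1.44300718e+00]), 'joint_vel': array([-0.00081106, -0.00204951,  0.00327903,  0.00033561, -0.00047237,
       -0.00084918]), 'effort': array([ 1.74382396e-03, -3.39258671e+01,  3.20424056e+01,  1.53120171e-02,
       -1.56616679e-04,  5.41930607e-07]), 'tool_pos': array([ 0.19547421, -0.48668873,  0.20406389]), 'ee_rot': array([-9.29257709e-04,  9.81833227e-01,  1.89743637e-01, -5.63303275e-05]), 'ft_force': array([ 0.0021354 , -0.42558278, -0.12332011]), 'torque': array([ 0.06564322,  0.01091585, -0.03651465]), 'grip_force': 0.0, 'finger_gap': 0.08525153613439539}
```

View pics/top0.png

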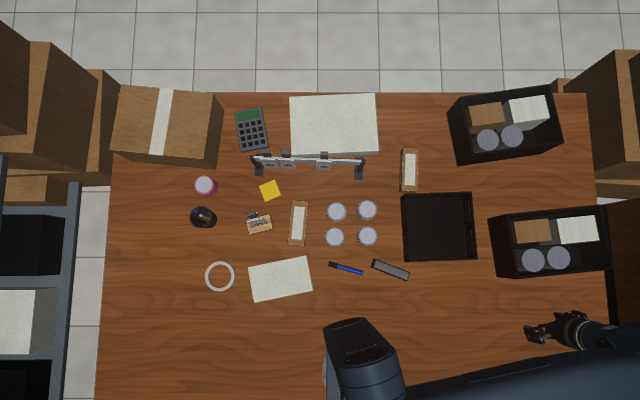

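View pics/scene0.png

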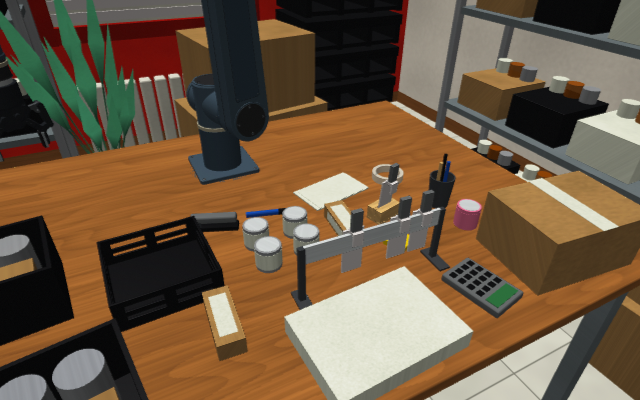

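The top view shows four grey tins near (336,212), (367,210), (335,237) and (367,236). The cartons are at (298,223) and (409,170), the empty crate at (439,227), the stand with the tag at (258,222), and the rail from (255,160) to (362,168). 

Look-alikes are the pink tin at (206,185), the packed crates at (505,125) and (545,240) with their tins and cartons, and the big box at (165,125).

```bash
cat > h.py <<'E'
from rig import ctrl
import numpy as np, cv2
def grab(n):
    f=ctrl.grab_frame(n); f["R"]=np.array(f["R"]); f["t"]=np.array(f["t"]); return f
def ray(f,p):
    d=np.array([(p[0]-f["cx"])/f["fx"],(p[1]-f["cy"])/f["fy"],1.])
    return -f["R"].T@f["t"], f["R"].T@d
def onz(f,p,z):
    c,d=ray(f,p); return c+d*(z-c[2])/d[2]
def tri(f,p,g,q):
    c,d=ray(f,p); e,k=ray(g,q)
    s=np.linalg.lstsq(np.c_[d,-k],e-c,rcond=None)[0]
    a,b=c+d*s[0],e+k*s[1]; return (a+b)/2, np.linalg.norm(a-b)
def proj(f,X):
    x=f["R"]@np.array(X)+f["t"]; return np.array([f["fx"]*x[0]/x[2]+f["cx"],f["fy"]*x[1]/x[2]+f["cy"]])
def blobs(im,hsvlo,hsvhi,box,amin=30):
    m=cv2.inRange(cv2.cvtColor(im,cv2.COLOR_RGB2HSV),hsvlo,hsvhi)
    k=np.zeros_like(m); x0,y0,x1,y1=box; k[y0:y1,x0:x1]=m[y0:y1,x0:x1]
    cs,_=cv2.findContours(k,cv2.RETR_EXTERNAL,cv2.CHAIN_APPROX_NONE)
    return [c for c in cs if cv2.contourArea(c)>=amin]
def move(dx,dy):
    "tool-axes shift (mm) for a world xy shift (m), tool pointing down"
    w,x,y,z=ctrl.sense()["ee_rot"]
    a=2*np.arctan2(y,x)  # tool x at angle a
    return 1e3*(dx*np.cos(a)+dy*np.sin(a)),1e3*(dx*np.sin(a)-dy*np.cos(a)),np.degrees(a)
E
python3 - <<'E'
from h import *
t=grab("top"); s=grab("scene")
im=t["frame"]; c=cv2.resize(im[140:280,190:490],None,fx=2.66,fy=2.66,interpolation=cv2.INTER_CUBIC); 
c2=cv2.resize(s["frame"][130:320,90:490],None,fx=2,fy=2,interpolation=cv2.INTER_CUBIC)[:, :800]
cv2.imwrite("pics/c1.png",c[:,:,::-1]);cv2.imwrite("pics/c2.png",c2[:,:,::-1])
for nm,b,f in (("tins",(315,190,390,255),t),("tinsS",(230,195,330,280),s)):
    for k in blobs(f["frame"],(0,0,120),(180,70,255),b):
        e=cv2.fitEllipse(k) ; print(nm,cv2.contourArea(k),e, onz(f,e[0],.062).round(4))
for p in ((336,212),(298,223),(298,203),(409,170),(258,222),(440,227)): print(p,im[p[1],p[0]],cv2.cvtColor(im[p[1]:p[1]+1,p[0]:p[0]+1],cv2.COLOR_RGB2HSV)[0,0])
E
```

```text
tins 252.5 ((334.39715576171875, 236.41368103027344), (18.020729064941406, 18.231319427490234), 158.1204071044922) [0.4366 0.0699 0.062 ]
tins 239.5 ((367.5554504394531, 235.47109985351562), (17.133865356445312, 18.046735763549805), 160.56982421875) [ 0.4397 -0.0386  0.062 ]
tins 242.5 ((336.3921203613281, 211.19894409179688), (17.385711669921875, 18.116424560546875), 147.50576782226562) [0.5197 0.063  0.062 ]
tins 233.0 ((367.1448059082031, 208.9698486328125), (17.111167907714844, 17.69966697692871), 161.11410522460938) [ 0.5271 -0.0387  0.062 ]
tinsS 54.5 ((313.319091796875, 243.7832489013672), (2.828171730041504, 32.46699523925781), 75.21102905273438) [0.5774 0.0547 0.062 ]
tinsS 337.0 ((266.9960021972656, 244.1652069091797), (16.04474639892578, 27.18628692626953), 85.9369125366211) [ 0.5311 -0.0427  0.062 ]
tinsS 291.5 ((305.40380859375, 230.80621337890625), (14.800932884216309, 25.270143508911133), 89.30433654785156) [0.5244 0.0592 0.062 ]
tinsS 268.0 ((254.8061065673828, 224.18458557128906), (13.886136054992676, 24.770105361938477), 82.80590057373047) [ 0.4451 -0.0419  0.062 ]
tinsS 234.5 ((294.17718505859375, 212.56167602539062), (12.957711219787598, 23.270183563232422), 86.2918472290039) [0.442  0.0658 0.062 ]
tinsS 277.0 ((315.1999816894531, 200.34068298339844), (14.410935401916504, 31.52303695678711), 95.9251937866211) [0.4145 0.1398 0.062 ]
(336, 212) [162 164 173] [115  16 173]
(298, 223) [184 185 174] [ 33  15 185]
(298, 203) [133 102  66] [ 16 128 133]
(409, 170) [182 184 174] [ 36  14 184]
(258, 222) [119 115 112] [ 13  15 119]
(440, 227) [28 24 24] [ 0 36 28]
```

View pics/c1.png

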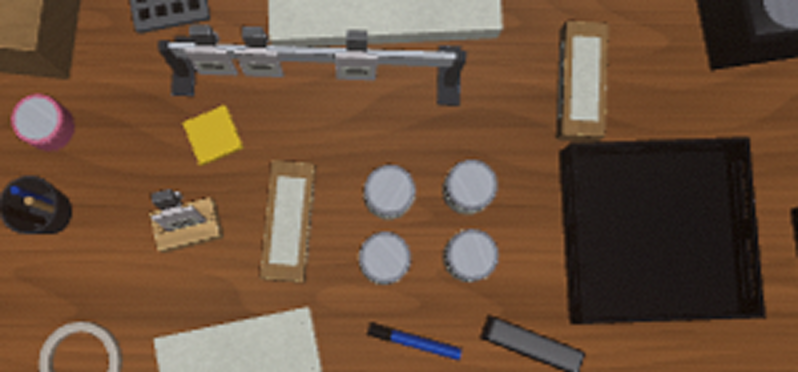

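View pics/c2.png

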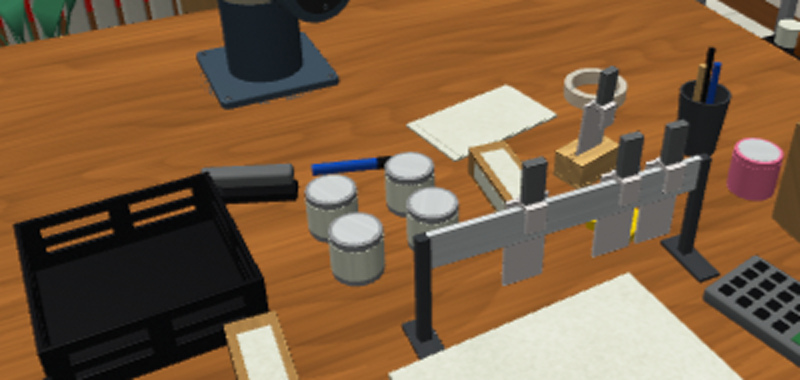

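The crops confirm the choice. The four grey tins (top view crop (390,190), (471,185), (385,257), (471,255)) are the ones meant, and the pink one at (40,120) is not. The crate is empty, and the tag stands in its block with the grip at crop (165,197). On the rail, B is at scene crop (535,180), A at (630,155) and C at (677,145).

```bash
python3 - <<'E'
from h import *
t=grab("top"); s=grab("scene")
T=[(334.4,236.4),(367.55,235.5),(336.4,211.2),(367.15,209)]; S=[(294.2,212.6),(254.8,224.2),(305.4,230.8),(267,244.2)]
for a,b in zip(T,S): X,e=tri(t,a,s,b); print("tin",X.round(4),round(e,4))
sc=lambda p:(p[0]/2+90,p[1]/2+130); tc=lambda p:(p[0]/2.66+190,p[1]/2.66+140)
print("crate rim from scene")
for p in ((17,222),(210,173),(265,275),(45,352)): X=onz(s,sc(p),.075); print(X.round(4),proj(t,X).round(1),((proj(t,X)-[190,140])*2.66).round(0))
# cartons' labels
for b,sb in (((285,200,312,250),(300,190,360,260)),((395,145,422,195),(200,280,250,360))):
    k=max(blobs(t["frame"],(0,0,140),(180,60,255),b),key=cv2.contourArea); r=cv2.minAreaRect(k); bx=cv2.boxPoints(r)
    w=[onz(t,q,.042) for q in bx]; d=max((w[1]-w[0],w[2]-w[1]),key=np.linalg.norm)
    print("carton",np.mean(w,0).round(4),"yaw",np.degrees(np.arctan2(d[1],d[0])).round(1),np.linalg.norm(w[1]-w[0]).round(3),np.linalg.norm(w[2]-w[1]).round(3),proj(s,np.mean(w,0)))
    for k in blobs(s["frame"],(0,0,140),(180,60,255),sb,60):
        r2=cv2.minAreaRect(k); X,e=tri(t,r[0],s,r2[0]); print("  tri",X.round(4),round(e,4),cv2.contourArea(k))
for n,a,b in (("tag",(165,193),(608,72)),("B",(357,31),(535,162)),("A",(255,28),(630,136)),("C",(208,27),(677,126))):
    X,e=tri(t,tc(a),s,sc(b)); print(n,X.round(4),round(e,4), "z.208 scene:",onz(s,sc(b),.208).round(4),"top",onz(t,tc(a),.208).round(4))
print("rail top ends", onz(t,tc((168,44)),.15).round(4),onz(t,tc((463,55)),.15).round(4))
E
```

```text
tin [0.4366 0.069  0.0574] 0.0016
tin [ 0.4397 -0.0397  0.0576] 0.0012
tin [0.5198 0.0621 0.0579] 0.0016
tin [ 0.5271 -0.0402  0.0581] 0.0022
crate rim from scene
[ 0.3672 -0.3867  0.075 ] [476.6 257.9] [762. 314.]
[ 0.3672 -0.1686  0.075 ] [408.8 257.8] [582. 313.]
[ 0.5777 -0.1601  0.075 ] [404.2 193.2] [570. 142.]
[ 0.5903 -0.3771  0.075 ] [469.9 189.5] [745. 132.]
carton [0.4841 0.1918 0.042 ] yaw -5.1 0.11 0.036 [344.41637953 214.96842532]
  tri [ 0.4797  0.1721 -0.036 ] 0.0539 78.5
  tri [0.4694 0.1487 0.0005] 0.098 211.5
  tri [0.4835 0.1908 0.0368] 0.0031 232.5
  tri [0.4717 0.1725 0.0912] 0.0357 618.0
carton [ 0.666 -0.188  0.042] yaw -3.6 0.108 0.035 [223.22234763 311.25500417]
  tri [ 0.6669 -0.19    0.0359] 0.0013 703.5
tag [0.5027 0.322  0.168 ] 0.0003 z.208 scene: [0.5607 0.2763 0.208 ] top [0.4982 0.3149 0.208 ]
B [0.6817 0.1034 0.2064] 0.001 z.208 scene: [0.6834 0.1017 0.208 ] top [0.6815 0.1039 0.208 ]
A [0.685  0.2184 0.2069] 0.0008 z.208 scene: [0.6862 0.2169 0.208 ] top [0.6849 0.2186 0.208 ]
C [0.6886 0.2743 0.2054] 0.0058 z.208 scene: [0.6923 0.2745 0.208 ] top [0.6861 0.2715 0.208 ]
rail top ends [0.6817 0.3265 0.15  ] [ 0.6686 -0.0213  0.15  ]
```

```bash
python3 -m jog '[[[393,-324,0],-107],[[393,-324,0],-107],[[393,-324,0],-107],[[393,-324,0],-107],[[393,-324,0],-107],[[393,-324,0],-107],[[393,-324,0],-107],[[393,-324,0],-107],[[393,-324,0],-107],[[393,-324,0],-107]]' 1 40; python3 -m jog '[[[0,0,0],-20],[[0,0,0],-40],[[0,0,0],-53],[[0,0,0],-53],[[0,0,0],-53],[[0,0,0],-53],[[0,0,0],-53]]'
python3 - <<'E'
from h import *
print(ctrl.sense()["tool_pos"],move(0,0)[2],ctrl.sense()["q"])
f=grab("wrist"); cv2.imwrite("pics/w1.png",f["frame"][:,:,::-1])
E
```

```text
time_s: 1.6
tool_pos: [0.44, -0.0385, 0.2049]
ee_rot: [-0.0, 0.427, 0.904, -0.0]
ft_force: [-0.0, -0.4, 0.3]
finger_gap: 0.0856
grip_force: 0.0
time_s: 2.48
tool_pos: [0.4396, -0.0401, 0.205]
ee_rot: [0.0, -0.015, 1.0, -0.0]
ft_force: [-0.1, -0.1, -0.9]
finger_gap: 0.0855
grip_force: 0.0
[ 0.43956608 -0.04009243  0.20504597] 181.73428435197116 [-2.43109589e-01 -1.68953810e-01 -1.07558890e-01  1.63214626e+00
 -8.16368206e-07 -2.73378561e-01]
```

View pics/w1.png

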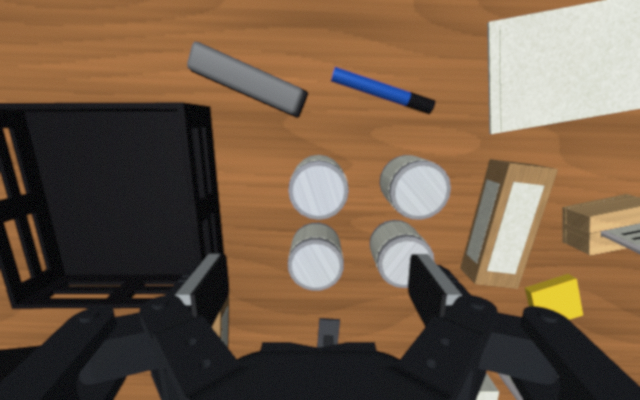

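The wrist view shows tin 2 at (318,187) on the fingers' mid-line (column ~318), the other tins at (315,258), (415,188) and (402,256), and the crate on the left, all as expected.

```bash
cat >> h.py <<'E'
def tins_wrist():
    f=grab("wrist"); t=grab("top")
    for k in blobs(f["frame"],(95,3,120),(140,60,255),(230,60,640,300),400):
        (c,r)=cv2.minEnclosingCircle(k); print("w",c,round(r,1),onz(f,c,.062).round(4))
    for k in blobs(t["frame"],(0,0,120),(180,70,255),(270,170,400,260),150):
        e=cv2.fitEllipse(k); print("t",e[0],onz(t,e[0],.062).round(4))
E
python3 -c "
from h import *
tins_wrist()"
```

```text
w (315.10382080078125, 263.10064697265625) 26.6 [ 0.5262 -0.04    0.062 ]
w (404.5172424316406, 259.58306884765625) 27.1 [0.5187 0.0607 0.062 ]
w (418.9210510253906, 189.2894744873047) 29.9 [0.4373 0.0672 0.062 ]
w (317.99749755859375, 188.89801025390625) 28.9 [ 0.4402 -0.0394  0.062 ]
w (261.20587158203125, 83.10294342041016) 38.8 [ 0.3377 -0.0973  0.062 ]
t (334.4599914550781, 236.43972778320312) [0.4365 0.0697 0.062 ]
t (297.6040344238281, 222.69493103027344) [0.4816 0.1907 0.062 ]
t (336.35919189453125, 211.1533660888672) [0.5198 0.0631 0.062 ]
t (367.0639343261719, 208.8813934326172) [ 0.5274 -0.0384  0.062 ]
```

```bash
python3 -m jog '[[[0,0,60],0],[[0,0,110],0],[[0,0,150],0],[[0,0,175],0],[[0,0,175],0],[[0,0,175],0]]'; python3 -m jog '[[[0,0,0],0],[[0,0,0],0],[[0,0,0],0],[[0,0,0],0],[[0,0,0],0],[[0,0,0],0]]' 0 50;  python3 -m jog '[[[0,0,-20],0],[[0,0,-60],0],[[0,0,-100],0],[[0,0,-130],0],[[0,0,-130],0],[[0,0,-130],0]]'
```

```text
time_s: 3.38
tool_pos: [0.4405, -0.0403, 0.0312]
ee_rot: [0.001, -0.016, 1.0, -0.0]
ft_force: [0.2, -0.5, 0.4]
finger_gap: 0.0856
grip_force: 0.0
time_s: 4.12
tool_pos: [0.4446, -0.0409, 0.0357]
ee_rot: [0.006, -0.016, 1.0, -0.001]
ft_force: [-0.5, 0.3, 14.3]
finger_gap: -0.0004
grip_force: 7.2
time_s: 4.88
tool_pos: [0.4395, -0.0401, 0.1596]
ee_rot: [-0.0, -0.016, 1.0, 0.0]
ft_force: [-0.1, -0.3, 0.8]
finger_gap: -0.0001
grip_force: 0.0
```

```bash
python3 - <<'E'
from h import *
tins_wrist()
f=grab("wrist"); cv2.imwrite("pics/w2.png",f["frame"][:,:,::-1])
E
```

```text
w (417.6639404296875, 280.0) 30.9 [0.5184 0.0614 0.062 ]
w (435.1794738769531, 200.41026306152344) 34.9 [0.4373 0.0675 0.062 ]
w (317.7560729980469, 199.58963012695312) 33.4 [ 0.44   -0.0396  0.062 ]
w (259.93524169921875, 82.34586334228516) 37.4 [ 0.342  -0.0903  0.062 ]
t (334.4107360839844, 236.38377380371094) [0.4367 0.0699 0.062 ]
t (297.6040344238281, 222.69493103027344) [0.4816 0.1907 0.062 ]
t (336.4314270019531, 211.1565704345703) [0.5198 0.0629 0.062 ]
t (366.8371887207031, 209.0513153076172) [ 0.5268 -0.0377  0.062 ]
```

View pics/w2.png

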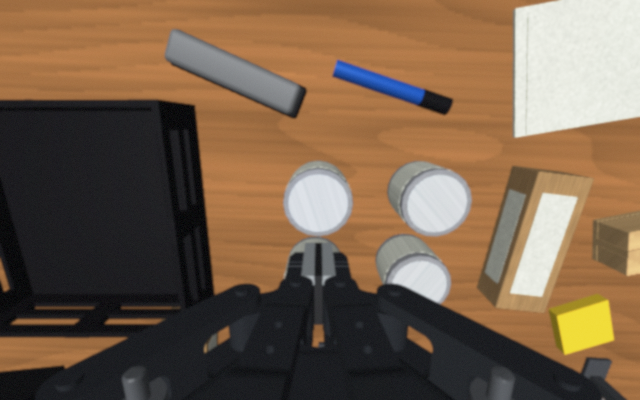

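```bash
python3 - <<'E'
from h import *
f=grab("wrist"); p=ctrl.sense()["tool_pos"]
print(p,-f["R"].T@f["t"],f["R"][2])
for d in (0,.019,.05): print(proj(f,p+[0,0,d]))
print(ctrl.sense())
E
python3 -m jog '[[[0,0,0],0],[[0,0,0],0],[[0,0,0],0],[[0,0,0],0]]' 1 50
```

```text
[ 0.43861077 -0.03985223  0.15846631] [ 0.37115173 -0.04131271  0.3277779 ] [ 0.26698157  0.00884913 -0.96366101]
[316.71493974 239.18597972]
[316.57507385 252.30788448]
[316.26419832 281.47353172]
{'time_s': 5.075, 'q': array([-2.43099101e-01, -1.75326592e-01, -2.05639660e-01,  1.54336847e+00,
       -4.89759379e-06, -2.75797030e-01]), 'joint_vel': array([ 0.00016138,  0.00020543,  0.00635199,  0.00057308, -0.00066108,
       -0.00055341]), 'effort': array([ 3.01960092e-03, -2.56016958e+01,  3.23024511e+01,  1.33338006e-02,
       -1.59189954e-04,  4.82485484e-05]), 'tool_pos': array([ 0.43861077, -0.03985223,  0.15846631]), 'ee_rot': array([-1.39495096e-03, -1.63482227e-02,  9.99865318e-01,  3.67729130e-04]), 'ft_force': array([ 0.7639106 , -1.00823772,  0.73120833]), 'torque': array([ 0.00858375, -0.0203786 , -0.04832805]), 'grip_force': 0.0, 'finger_gap': -0.00017499350167769176}
time_s: 5.58
tool_pos: [0.4396, -0.0401, 0.16]
ee_rot: [0.0, -0.016, 1.0, -0.0]
ft_force: [0.7, -0.0, 0.2]
finger_gap: 0.0722
grip_force: 0.0
```

```bash
python3 -m jog '[[[0,0,60],0],[[0,0,110],0],[[0,0,138],0],[[0,0,148],0],[[0,0,148],0],[[0,0,148],0]]'; python3 - <<'E'
from h import *
f=grab("wrist"); s=grab("scene")
p=ctrl.sense()["tool_pos"]; print(proj(f,p),proj(s,p))
a=cv2.resize(s["frame"][130:280,180:340],None,fx=3,fy=3)
b=f["frame"][100:400,100:500]
o=np.zeros((450,800,3),np.uint8); o[:,:400]=a[:,:400]; o[:300,400:]=b; cv2.imwrite("pics/g1.png",o[:,:,::-1])
E
python3 -m jog '[[[0,0,0],0],[[0,0,0],0],[[0,0,0],0]]' 0 60
```

```text
time_s: 6.32
tool_pos: [0.4412, -0.0405, 0.0139]
ee_rot: [0.002, -0.016, 1.0, -0.0]
ft_force: [0.5, -1.3, 0.1]
finger_gap: 0.0852
grip_force: 0.0
[316.76452641 239.0143372 ] [256.2143372  238.39841382]
time_s: 6.8
tool_pos: [0.4409, -0.0403, 0.0135]
ee_rot: [0.001, -0.016, 1.0, -0.0]
ft_force: [0.4, 0.7, 6.3]
finger_gap: 0.0618
grip_force: 66.4
```

View pics/g1.png

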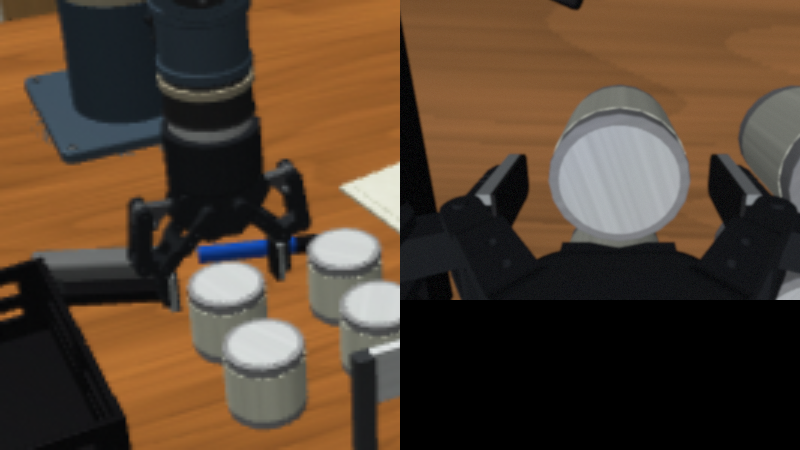

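The tin is gripped (gap 62 mm). In the picture the fingers straddle tin 2's upper half, which explains the first miss: the open fingertips sit higher than I'd reckoned.

```bash
python3 -m jog '[[[0,0,-30],0],[[0,0,-80],0],[[0,0,-120],0],[[-10,-40,-120],0],[[-25,-95,-120],0],[[-45,-150,-120],0],[[-60,-205,-120],0],[[-70,-255,-120],0],[[-75,-282,-120],0],[[-75,-282,-120],0]]'; python3 - <<'E'
from h import *
w=grab("wrist");t=grab("top");s=grab("scene")
o=np.zeros((600,800,3),np.uint8); o[:350,:600]=w["frame"][:350,20:620]; o[350:600,:400]=cv2.resize(t["frame"][180:280,380:540],None,fx=2.5,fy=2.5); o[350:600,400:800]=cv2.resize(s["frame"][190:315,80:280],None,fx=2,fy=2); cv2.imwrite("pics/g2.png",o[:,:,::-1])
tins_wrist()
for q in ((.523,-.3195,.005),(.474,-.273,.005)): print(proj(w,q)-[20,0])
E
```

```text
time_s: 8.05
tool_pos: [0.5228, -0.3212, 0.1295]
ee_rot: [-0.001, -0.015, 1.0, 0.001]
ft_force: [0.4, -0.3, -3.5]
finger_gap: 0.0623
grip_force: 66.8
w (317.90008544921875, 277.287109375) 70.4 [ 0.5863 -0.3154  0.062 ]
w (635.0, 223.0) 34.2 [ 0.5275 -0.0532  0.062 ]
t (334.40576171875, 236.4225311279297) [0.4366 0.0699 0.062 ]
t (297.6040344238281, 222.69493103027344) [0.4816 0.1907 0.062 ]
t (336.4206237792969, 211.1953582763672) [0.5197 0.0629 0.062 ]
t (367.1745300292969, 209.11843872070312) [ 0.5266 -0.0388  0.062 ]
[298.77627547 192.89893803]
[348.97801044 144.3081782 ]
```

View pics/g2.png

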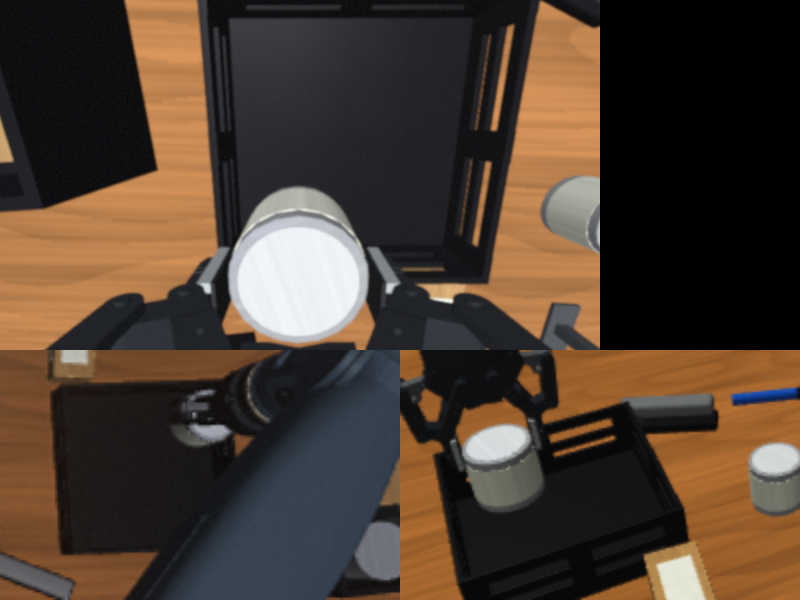

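The wrist crop shows the crate floor's corners at (229,17), (475,17) and (445,247), with the tin held squarely above it.

```bash
python3 - <<'E'
from h import *
w=grab("wrist")
P=[onz(w,(x+20,y),.005) for x,y in ((229,17),(475,17),(445,247))]
for p in P: print(p.round(4))
c=(P[0]+P[2])/2; d=P[1]-P[0]; e=P[1]-P[2]; print("centre",c.round(4),np.linalg.norm(d),np.linalg.norm(e),np.degrees(np.arctan2(-d[0],d[1])),np.degrees(np.arctan2(-e[1],-e[0])))
E
```

```text
[ 0.3704 -0.3823  0.005 ]
[ 0.3632 -0.1695  0.005 ]
[ 0.5778 -0.16    0.005 ]
centre [ 0.4741 -0.2712  0.005 ] 0.21295421898534914 0.21485426709833777 1.9507723605166476 2.5211779787191917
```

```bash
python3 -m jog '[[[-1,4,40],0],[[-1,4,80],0],[[-1,4,100],0],[[-1,4,106],0],[[-1,4,110],0],[[-1,4,110],0]]'; python3 -m jog '[[[0,0,0],0],[[0,0,0],0],[[0,0,0],0]]' 0.85; python3 -m jog '[[[0,0,-40],0],[[0,0,-80],0],[[0,0,-130],0],[[0,0,-150],0],[[0,0,-150],0]]'
python3 -c "
from h import *
print(move(.4366-.524,.0693+.317), move(.4278-.524,-.3208+.317))"
```

```text
time_s: 9.1
tool_pos: [0.5254, -0.3158, 0.0233]
ee_rot: [0.001, -0.016, 1.0, -0.001]
ft_force: [0.3, -0.3, -2.8]
finger_gap: 0.0621
grip_force: 67.0
time_s: 9.48
tool_pos: [0.5253, -0.316, 0.0231]
ee_rot: [0.001, -0.016, 1.0, -0.001]
ft_force: [-1.0, -0.3, 0.2]
finger_gap: 0.0726
grip_force: 0.0
time_s: 10.1
tool_pos: [0.5261, -0.3166, 0.1752]
ee_rot: [0.002, -0.016, 1.0, -0.002]
ft_force: [0.7, 0.1, 0.2]
finger_gap: 0.0725
grip_force: 0.0
(np.float64(74.71796625198661), np.float64(388.9520221301941), np.float64(181.87438970311817)) (np.float64(96.27281889673856), np.float64(-0.6514151332148188), np.float64(181.87438970311817))
```

```bash
python3 -m jog '[[[77,389,0],0],[[77,389,0],0],[[77,389,0],0],[[77,389,0],0],[[77,389,0],0],[[77,389,0],0],[[77,389,0],0],[[77,389,0],0],[[77,389,0],0]]' 1;  python3 - <<'E'
from h import *
tins_wrist(); print(ctrl.sense()["tool_pos"])
t=grab("top")
for k in blobs(t["frame"],(0,0,110),(180,70,255),(402,192,475,262),60): e=cv2.fitEllipse(k); print("crate tin",onz(t,e[0],.067),e)
E
```

```text
time_s: 11.22
tool_pos: [0.4345, 0.0702, 0.1708]
ee_rot: [-0.001, -0.016, 1.0, -0.0]
ft_force: [0.2, -0.3, 0.2]
finger_gap: 0.0855
grip_force: 0.0
w (306.9588317871094, 277.48822021484375) 29.3 [0.5204 0.0624 0.062 ]
w (315.5484619140625, 198.6429901123047) 32.0 [0.437  0.0686 0.062 ]
t (297.6040344238281, 222.69493103027344) [0.4816 0.1907 0.062 ]
[0.43493204 0.06981222 0.17131406]
crate tin [ 0.52512015 -0.31340042  0.067     ] ((450.7335510253906, 209.40701293945312), (17.02330207824707, 18.09951400756836), 136.16641235351562)
```

```bash
python3 -m jog '[[[-2,-1,60],0],[[-2,-1,115],0],[[-2,-1,145],0],[[-2,-1,158],0],[[-2,-1,158],0],[[-2,-1,158],0]]';  python3 -m jog '[[[0,0,0],0],[[0,0,0],0],[[0,0,0],0],[[0,0,0],0]]' 0 60; python3 -c "
from h import *
p=ctrl.sense()['tool_pos'];print(move(.4278-p[0],-.3208-p[1]))"
```

```text
time_s: 12.12
tool_pos: [0.4387, 0.0696, 0.0159]
ee_rot: [0.002, -0.016, 1.0, -0.0]
ft_force: [-0.3, 0.3, 0.3]
finger_gap: 0.0855
grip_force: 0.0
time_s: 12.62
tool_pos: [0.4391, 0.0697, 0.0164]
ee_rot: [0.002, -0.016, 1.0, -0.0]
ft_force: [-0.5, -0.6, 5.5]
finger_gap: 0.0619
grip_force: 66.1
(np.float64(24.140483966789184), np.float64(-389.8770403931283), np.float64(181.87866483092097))
```

```bash
python3 -m jog '[[[0,0,-30],0],[[0,0,-80],0],[[0,0,-120],0],[[5,-50,-120],0],[[10,-110,-120],0],[[15,-170,-120],0],[[20,-230,-120],0],[[24,-290,-120],0],[[24,-345,-120],0],[[24,-390,-120],0]]'; python3 -m jog '[[[0,0,0],0],[[0,0,40],0],[[0,0,80],0],[[0,0,100],0],[[0,0,108],0],[[0,0,112],0],[[0,0,112],0]]';python3 -m jog '[[[0,0,0],0],[[0,0,0],0],[[0,0,0],0]]' 0.85; python3 -m jog '[[[0,0,-40],0],[[0,0,-80],0],[[0,0,-130],0],[[0,0,-150],0],[[0,0,-150],0]]'
python3 -c "
from h import *
p=ctrl.sense()['tool_pos'];print(p,move(.527-p[0],-.040-p[1]))"
```

```text
time_s: 13.88
tool_pos: [0.4251, -0.3226, 0.1333]
ee_rot: [-0.0, -0.016, 1.0, 0.0]
ft_force: [0.3, 0.3, -2.9]
finger_gap: 0.0617
grip_force: 67.0
time_s: 14.75
tool_pos: [0.4264, -0.3209, 0.0229]
ee_rot: [0.001, -0.017, 1.0, -0.0]
ft_force: [-0.2, 0.9, -3.0]
finger_gap: 0.0616
grip_force: 67.3
time_s: 15.12
tool_pos: [0.4264, -0.3213, 0.0231]
ee_rot: [0.001, -0.016, 1.0, -0.001]
ft_force: [-0.2, -0.7, -0.2]
finger_gap: 0.0729
grip_force: 0.0
time_s: 15.75
tool_pos: [0.4271, -0.322, 0.1748]
ee_rot: [0.002, -0.016, 1.0, -0.002]
ft_force: [0.1, 0.5, -1.1]
finger_gap: 0.0725
grip_force: 0.0
[ 0.42705001 -0.32200106  0.17481013] (np.float64(-109.106353380694), np.float64(278.58643214179244), np.float64(181.87151665588138))
```

```bash
python3 -m jog '[[[-109,279,0],0],[[-109,279,0],0],[[-109,279,0],0],[[-109,279,0],0],[[-109,279,0],0],[[-109,279,0],0],[[-109,279,0],0]]' 1;  python3 - <<'E'
from h import *
tins_wrist(); print(ctrl.sense()["tool_pos"])
t=grab("top")
for k in blobs(t["frame"],(0,0,110),(180,70,255),(402,192,475,262),60): e=cv2.fitEllipse(k); print("crate tin",onz(t,e[0],.067),e)
E
```

```text
time_s: 16.62
tool_pos: [0.5247, -0.0385, 0.1705]
ee_rot: [-0.001, -0.017, 1.0, -0.0]
ft_force: [0.5, 0.0, 0.7]
finger_gap: 0.0853
grip_force: 0.0
w (315.5688781738281, 198.76194763183594) 32.2 [ 0.527 -0.04   0.062]
w (422.5, 195.5) 33.5 [0.5205 0.0609 0.062 ]
t (297.6040344238281, 222.69493103027344) [0.4816 0.1907 0.062 ]
t (336.376953125, 211.21217346191406) [0.5196 0.063  0.062 ]
[ 0.52488877 -0.0394239   0.17118297]
crate tin [ 0.42470666 -0.31836173  0.067     ] ((453.69775390625, 240.0166473388672), (17.285612106323242, 18.294025421142578), 150.9416046142578)
crate tin [ 0.52519833 -0.31330043  0.067     ] ((450.70208740234375, 209.38343811035156), (17.066469192504883, 17.98048973083496), 138.44871520996094)
```

```bash
python3 -m jog '[[[-1,0,60],0],[[-1,0,115],0],[[-1,0,145],0],[[-1,0,158],0],[[-1,0,158],0],[[-1,0,158],0]]';  python3 -m jog '[[[0,0,0],0],[[0,0,0],0],[[0,0,0],0],[[0,0,0],0]]' 0 60; python3 -c "
from h import *
p=ctrl.sense()['tool_pos'];print(p,move(.5202-p[0],-.2212-p[1]))"
```

```text
time_s: 17.52
tool_pos: [0.5283, -0.0389, 0.0161]
ee_rot: [0.002, -0.016, 1.0, -0.0]
ft_force: [0.3, -0.3, 0.7]
finger_gap: 0.0852
grip_force: 0.0
time_s: 18.02
tool_pos: [0.5288, -0.0389, 0.0166]
ee_rot: [0.002, -0.016, 1.0, -0.001]
ft_force: [-0.2, -0.3, 5.2]
finger_gap: 0.0618
grip_force: 66.3
[ 0.52882478 -0.03885089  0.01659765] (np.float64(14.591441561306322), np.float64(-181.96888430662568), np.float64(181.87656791528346))
```

```bash
python3 -m jog '[[[0,0,-30],0],[[0,0,-80],0],[[0,0,-120],0],[[5,-50,-120],0],[[10,-100,-120],0],[[14,-150,-120],0],[[14,-182,-120],0],[[14,-182,-120],0]]'; python3 -m jog '[[[0,0,0],0],[[0,0,40],0],[[0,0,80],0],[[0,0,100],0],[[0,0,108],0],[[0,0,112],0],[[0,0,112],0]]';python3 -m jog '[[[0,0,0],0],[[0,0,0],0],[[0,0,0],0]]' 0.85; python3 -m jog '[[[0,0,-40],0],[[0,0,-80],0],[[0,0,-130],0],[[0,0,-150],0],[[0,0,-150],0]]'
python3 -c "
from h import *
p=ctrl.sense()['tool_pos'];print(p,move(.5203-p[0],.0615-p[1]))"
```

```text
time_s: 19.02
tool_pos: [0.5179, -0.2227, 0.1331]
ee_rot: [-0.001, -0.015, 1.0, 0.0]
ft_force: [0.1, 0.9, -2.2]
finger_gap: 0.0617
grip_force: 66.3
time_s: 19.9
tool_pos: [0.5193, -0.2207, 0.023]
ee_rot: [0.001, -0.017, 1.0, -0.0]
ft_force: [0.0, -0.3, -1.7]
finger_gap: 0.0618
grip_force: 66.4
time_s: 20.27
tool_pos: [0.5192, -0.2211, 0.023]
ee_rot: [0.001, -0.016, 1.0, -0.0]
ft_force: [-1.3, 0.1, -0.3]
finger_gap: 0.0731
grip_force: 0.0
time_s: 20.9
tool_pos: [0.5201, -0.2216, 0.1749]
ee_rot: [0.002, -0.016, 1.0, -0.001]
ft_force: [0.0, 0.1, 0.1]
finger_gap: 0.0726
grip_force: 0.0
[ 0.52010111 -0.2215706   0.17492863] (np.float64(-9.426774166096271), np.float64(282.9136656845561), np.float64(181.86815102450322))
```

```bash
python3 -m jog '[[[-9,283,0],0],[[-9,283,0],0],[[-9,283,0],0],[[-9,283,0],0],[[-9,283,0],0],[[-9,283,0],0],[[-9,283,0],0]]' 1;  python3 - <<'E'
from h import *
tins_wrist(); print(ctrl.sense()["tool_pos"])
t=grab("top")
for k in blobs(t["frame"],(0,0,110),(180,70,255),(402,192,475,262),60): e=cv2.fitEllipse(k); print("crate tin",onz(t,e[0],.067),e)
E
```

```text
time_s: 21.78
tool_pos: [0.5176, 0.062, 0.1706]
ee_rot: [-0.001, -0.016, 1.0, -0.0]
ft_force: [0.4, -0.0, -0.2]
finger_gap: 0.0853
grip_force: 0.0
w (317.6215515136719, 199.6464080810547) 32.1 [0.5208 0.0624 0.062 ]
t (297.6040344238281, 222.69493103027344) [0.4816 0.1907 0.062 ]
[0.51801158 0.06135239 0.17122335]
crate tin [ 0.42468785 -0.31833399  0.067     ] ((453.68951416015625, 240.02244567871094), (17.189102172851562, 18.235233306884766), 159.55601501464844)
crate tin [ 0.5176879  -0.21785377  0.067     ] ((421.80938720703125, 211.64041137695312), (17.707456588745117, 17.97601890563965), 154.60865783691406)
crate tin [ 0.52511943 -0.31352767  0.067     ] ((450.7721862792969, 209.40724182128906), (17.070465087890625, 18.131549835205078), 132.1833953857422)
```

```bash
python3 -m jog '[[[-1,0,60],0],[[-1,0,115],0],[[-1,0,145],0],[[-1,0,158],0],[[-1,0,158],0],[[-1,0,158],0]]';  python3 -m jog '[[[0,0,0],0],[[0,0,0],0],[[0,0,0],0],[[0,0,0],0]]' 0 60; python3 -c "
from h import *
p=ctrl.sense()['tool_pos'];print(p,move(.4242-p[0],-.2248-p[1]))"
```

```text
time_s: 22.68
tool_pos: [0.5211, 0.0623, 0.0161]
ee_rot: [0.002, -0.016, 1.0, -0.0]
ft_force: [0.2, 0.4, 0.7]
finger_gap: 0.0852
grip_force: 0.0
time_s: 23.18
tool_pos: [0.5214, 0.0624, 0.0164]
ee_rot: [0.002, -0.016, 1.0, -0.0]
ft_force: [1.2, -0.8, 5.7]
finger_gap: 0.0618
grip_force: 66.5
[0.52136286 0.06243385 0.01644561] (np.float64(106.51493355939337), np.float64(-283.89870685892384), np.float64(181.87622446625414))
```

```bash
python3 -m jog '[[[0,0,-30],0],[[0,0,-80],0],[[0,0,-120],0],[[25,-50,-120],0],[[50,-110,-120],0],[[70,-165,-120],0],[[90,-220,-120],0],[[106,-265,-120],0],[[106,-284,-120],0],[[106,-284,-120],0]]'; python3 -m jog '[[[0,0,0],0],[[0,0,40],0],[[0,0,80],0],[[0,0,100],0],[[0,0,108],0],[[0,0,112],0],[[0,0,112],0]]';python3 -m jog '[[[0,0,0],0],[[0,0,0],0],[[0,0,0],0]]' 0.85; python3 -m jog '[[[0,0,-40],0],[[0,0,-80],0],[[0,0,-130],0],[[0,0,-150],0],[[0,0,-150],0]]'
python3 -c "
from h import *
p=ctrl.sense()['tool_pos'];print(p,move(.4838-p[0],.1913-p[1]))"
```

```text
time_s: 24.42
tool_pos: [0.4224, -0.2252, 0.1333]
ee_rot: [-0.0, -0.015, 1.0, 0.001]
ft_force: [0.3, 0.4, -3.4]
finger_gap: 0.0618
grip_force: 67.0
time_s: 25.3
tool_pos: [0.4234, -0.2248, 0.0229]
ee_rot: [0.001, -0.017, 1.0, -0.0]
ft_force: [0.9, 0.4, -4.3]
finger_gap: 0.0615
grip_force: 67.1
time_s: 25.68
tool_pos: [0.4233, -0.2253, 0.023]
ee_rot: [0.001, -0.016, 1.0, -0.001]
ft_force: [-0.1, 0.6, 0.2]
finger_gap: 0.0722
grip_force: 0.0
time_s: 26.3
tool_pos: [0.424, -0.2259, 0.1746]
ee_rot: [0.002, -0.016, 1.0, -0.002]
ft_force: [0.1, -0.2, -0.2]
finger_gap: 0.0723
grip_force: 0.0
[ 0.42404641 -0.2258767   0.17463563] (np.float64(-73.31052729420851), np.float64(415.00898846100756), np.float64(181.8666189328233))
```

```bash
python3 -m jog '[[[-73,415,0],7],[[-73,415,0],7],[[-73,415,0],7],[[-73,415,0],7],[[-73,415,0],7],[[-73,415,0],7],[[-73,415,0],7],[[-73,415,0],7],[[-73,415,0],7]]' 1;  python3 - <<'E'
from h import *
t=grab("top"); w=grab("wrist"); print(ctrl.sense()["tool_pos"])
for k in blobs(t["frame"],(0,0,110),(180,70,255),(402,192,475,262),60): e=cv2.fitEllipse(k); print("crate tin",onz(t,e[0],.067),e[1])
ks=blobs(w["frame"],(0,0,140),(180,60,255),(200,100,440,300),300)
for k in ks:
    r=cv2.minAreaRect(k); W=[onz(w,q,.042) for q in cv2.boxPoints(r)]; print(r,np.mean(W,0).round(4),np.linalg.norm(W[1]-W[0]),np.linalg.norm(W[2]-W[1]),[np.degrees(np.arctan2(*(W[i+1]-W[i])[1::-1])).round(1) for i in (0,1)])
o=np.vstack([w["frame"][:300],cv2.resize(t["frame"][180:280,360:573],(640,300))]); cv2.imwrite("pics/g3.png",o[:,:,::-1])
E
```

```text
time_s: 27.42
tool_pos: [0.4811, 0.1919, 0.1705]
ee_rot: [-0.001, 0.045, 0.999, -0.001]
ft_force: [-0.5, 0.6, -0.2]
finger_gap: 0.0855
grip_force: 0.0
[0.48159356 0.19112597 0.17125357]
crate tin [ 0.42240787 -0.22216183  0.067     ] (17.78545570373535, 18.337003707885742)
crate tin [ 0.42470666 -0.31836173  0.067     ] (17.285612106323242, 18.294025421142578)
crate tin [ 0.51769394 -0.21774864  0.067     ] (17.755769729614258, 17.981441497802734)
crate tin [ 0.52511943 -0.31352767  0.067     ] (17.070465087890625, 18.131549835205078)
((317.0, 193.5), (105.0, 36.0), 90.0) [0.4858 0.1905 0.042 ] 0.034799789362095934 0.10936506171307468 [np.float64(84.8), np.float64(-4.3)]
```

View pics/g3.png

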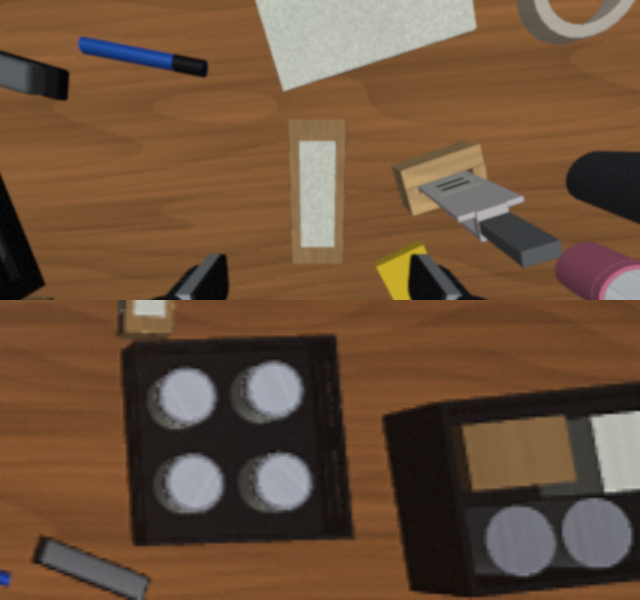

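The wrist view shows the carton square between the fingers with its label at (317,193). In the top view all four tins stand upright inside the crate.

```bash
python3 -m jog '[[[0,0,60],0],[[0,0,115],0],[[0,0,150],0],[[0,0,162],0],[[0,0,167],0],[[0,0,167],0]]';  python3 -m jog '[[[0,0,0],0],[[0,0,0],0],[[0,0,0],0],[[0,0,0],0]]' 0 25; python3 -m jog '[[[0,0,-30],0],[[0,0,-80],0],[[0,0,-130],0],[[0,0,-150],0],[[0,0,-150],0]]'; python3 - <<'E'
from h import *
t=grab("top"); w=grab("wrist"); s=grab("scene"); print(ctrl.sense()["tool_pos"])
o=np.vstack([w["frame"][:300],cv2.resize(s["frame"][110:260,220:540],(640,300))]); cv2.imwrite("pics/g4.png",o[:,:,::-1])
E
```

```text
time_s: 28.28
tool_pos: [0.4834, 0.1924, 0.0066]
ee_rot: [0.001, 0.045, 0.999, 0.0]
ft_force: [0.1, 1.3, 0.5]
finger_gap: 0.0853
grip_force: 0.0
time_s: 28.78
tool_pos: [0.4833, 0.1926, 0.0067]
ee_rot: [0.001, 0.045, 0.999, 0.0]
ft_force: [-0.1, -1.1, 5.7]
finger_gap: 0.054
grip_force: 27.0
time_s: 29.4
tool_pos: [0.4833, 0.193, 0.1569]
ee_rot: [0.002, 0.045, 0.999, 0.001]
ft_force: [-0.0, 0.6, -2.0]
finger_gap: 0.054
grip_force: 27.2
[0.48080597 0.19219844 0.15286053]
```

View pics/g4.png

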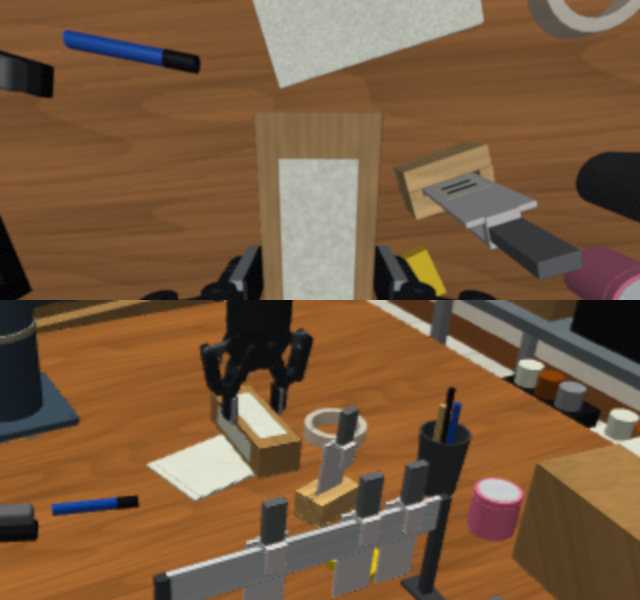

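The carton is held level between the fingers (wrist (317,230)), and nothing else was disturbed.

```bash
python3 -m jog '[[[-4,-50,0],0],[[-8,-105,0],0],[[-13,-160,0],0],[[-17,-215,0],-2],[[-22,-270,0],-4],[[-26,-325,0],-6],[[-30,-380,0],-7],[[-35,-435,0],-7],[[-39,-485,0],-7],[[-41,-509,0],-7]]'; python3 -m jog '[[[0,0,0],0],[[0,0,0],0],[[0,0,0],0]]';  python3 -c "
from h import *
p=ctrl.sense()['tool_pos'];print(p,move(.4757-p[0],-.3185-p[1]))"
```

```text
time_s: 30.8
tool_pos: [0.4757, -0.3201, 0.1519]
ee_rot: [-0.002, -0.015, 1.0, 0.001]
ft_force: [0.3, 0.5, -2.0]
finger_gap: 0.0542
grip_force: 27.3
time_s: 31.18
tool_pos: [0.4773, -0.3168, 0.1545]
ee_rot: [-0.0, -0.017, 1.0, 0.001]
ft_force: [0.6, -0.8, -0.5]
finger_gap: 0.0538
grip_force: 27.3
[ 0.47729768 -0.31680093  0.15452756] (np.float64(1.654737561052132), np.float64(-1.6435521098443067), np.float64(181.95586531521434))
```

```bash
python3 -m jog '[[[1,-1,30],0],[[1,-1,55],0],[[1,-1,70],0],[[1,-1,75],0],[[1,-1,79],0],[[1,-1,79],0]]'; python3 -m jog '[[[0,0,0],0],[[0,0,0],0],[[0,0,0],0]]' 0.85; python3 -m jog '[[[0,0,-30],0],[[0,0,-60],0],[[0,0,-90],0],[[0,0,-100],0],[[0,0,-100],0]]'; python3 -c "
from h import *
p=ctrl.sense()['tool_pos'];print(p,move(.666-p[0],-.1890-p[1]))"
```

```text
time_s: 31.92
tool_pos: [0.4768, -0.3195, 0.0767]
ee_rot: [0.0, -0.016, 1.0, -0.0]
ft_force: [0.3, 0.2, -0.8]
finger_gap: 0.0538
grip_force: 27.3
time_s: 32.3
tool_pos: [0.4767, -0.3196, 0.0766]
ee_rot: [0.0, -0.016, 1.0, -0.0]
ft_force: [-0.4, 0.5, 0.3]
finger_gap: 0.0727
grip_force: 0.0
time_s: 32.92
tool_pos: [0.4768, -0.3196, 0.1765]
ee_rot: [0.001, -0.016, 1.0, -0.0]
ft_force: [-0.5, -0.1, -0.4]
finger_gap: 0.0722
grip_force: 0.0
[ 0.47678394 -0.31958682  0.17652202] (np.float64(-193.38911581298171), np.float64(124.32330681346177), np.float64(181.8757769620148))
```

```bash
python3 -m jog '[[[-193,124,0],6],[[-193,124,0],6],[[-193,124,0],6],[[-193,124,0],6],[[-193,124,0],6],[[-193,124,0],6],[[-193,124,0],6]]' 1;  python3 - <<'E'
from h import *
t=grab("top"); w=grab("wrist"); print(ctrl.sense()["tool_pos"],move(0,0)[2])
ks=blobs(w["frame"],(0,0,140),(180,60,255),(200,60,440,300),300)
for k in ks:
    r=cv2.minAreaRect(k); W=[onz(w,q,.042) for q in cv2.boxPoints(r)]; print(r,np.mean(W,0).round(4),np.linalg.norm(W[1]-W[0]),np.linalg.norm(W[2]-W[1]),[np.degrees(np.arctan2(*(W[i+1]-W[i])[1::-1])).round(1) for i in (0,1)])
o=np.vstack([w["frame"][:300],cv2.resize(t["frame"][180:280,360:573],(640,300))]); cv2.imwrite("pics/g5.png",o[:,:,::-1])
E
```

```text
time_s: 33.8
tool_pos: [0.6641, -0.19, 0.1758]
ee_rot: [-0.0, 0.037, 0.999, -0.0]
ft_force: [-0.4, -0.2, -0.2]
finger_gap: 0.0855
grip_force: 0.0
[ 0.66439401 -0.19010905  0.17647285] 175.77288870025416
((427.0, 246.5), (35.0, 24.0), 90.0) [ 0.7355 -0.0762  0.042 ] 0.02556055292748694 0.041149514839332685 [np.float64(85.8), np.float64(1.9)]
((316.9999694824219, 191.99996948242188), (103.99998474121094, 35.99999237060547), 90.0) [ 0.6687 -0.1908  0.042 ] 0.03538139951727396 0.11000868150075016 [np.float64(85.8), np.float64(-3.4)]
```

View pics/g5.png

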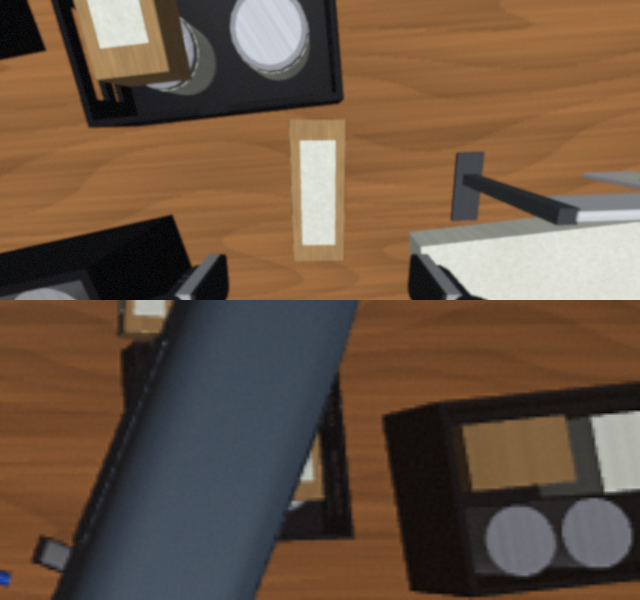

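The wrist view shows carton 2's label at (317,192), square between the fingers, with the packed crate and the white pad clear of them. Carton 1 lies on its tins at the top left.

```bash
python3 -m jog '[[[-2,-1,60],0],[[-2,-1,115],0],[[-2,-1,150],0],[[-2,-1,165],0],[[-2,-1,171],0],[[-2,-1,171],0]]';  python3 -m jog '[[[0,0,0],0],[[0,0,0],0],[[0,0,0],0],[[0,0,0],0]]' 0 25; python3 -m jog '[[[0,0,-30],0],[[0,0,-80],0],[[0,0,-130],0],[[0,0,-160],0],[[0,0,-160],0]]';python3 -c "
from h import *
p=ctrl.sense()['tool_pos'];print(p,move(.4725-p[0],-.2235-p[1]))"
```

```text
time_s: 34.65
tool_pos: [0.6682, -0.1908, 0.0068]
ee_rot: [0.001, 0.036, 0.999, -0.0]
ft_force: [0.1, -0.7, -0.0]
finger_gap: 0.0852
grip_force: 0.0
time_s: 35.15
tool_pos: [0.6685, -0.1907, 0.0071]
ee_rot: [0.002, 0.036, 0.999, -0.001]
ft_force: [0.2, -0.1, 6.2]
finger_gap: 0.0538
grip_force: 27.2
time_s: 35.78
tool_pos: [0.6689, -0.1907, 0.1682]
ee_rot: [0.003, 0.036, 0.999, -0.001]
ft_force: [-0.8, 0.1, -0.9]
finger_gap: 0.0538
grip_force: 27.1
[ 0.66892572 -0.19071558  0.16823007] (np.float64(193.56241215020466), np.float64(-46.813201099297096), np.float64(175.87965270235884))
```

```bash
python3 -m jog '[[[50,-10,0],-1],[[100,-20,0],-3],[[150,-35,0],-5],[[194,-47,0],-6],[[194,-47,0],-6],[[194,-47,0],-6],[[194,-47,0],-6],[[194,-47,0],-6]]';  python3 -c "
from h import *
p=ctrl.sense()['tool_pos'];print(p,move(.4715-p[0],-.2232-p[1]))"
```

```text
time_s: 36.78
tool_pos: [0.4711, -0.2229, 0.1647]
ee_rot: [-0.0, -0.017, 1.0, 0.0]
ft_force: [0.2, 0.4, -1.1]
finger_gap: 0.0539
grip_force: 27.1
[ 0.47113789 -0.22288602  0.16471652] (np.float64(-0.35131926873481983), np.float64(-0.32600664379437266), np.float64(181.932199266138))
```

```bash
python3 -m jog '[[[0,0,40],0],[[0,0,70],0],[[0,0,82],0],[[0,0,86],0],[[0,0,90],0],[[0,0,90],0]]'; python3 -m jog '[[[0,0,0],0],[[0,0,0],0],[[0,0,0],0]]' 0.85; python3 -m jog '[[[0,0,-30],0],[[0,0,-60],0],[[0,0,-120],0],[[0,0,-180],0],[[0,0,-190],0],[[0,0,-190],0]]'; python3 -m jog '[[[-15,470,0],-88],[[-15,470,0],-88],[[-15,470,0],-88],[[-15,470,0],-88],[[-15,470,0],-88],[[-15,470,0],-88],[[-15,470,0],-88],[[-15,470,0],-88],[[-15,470,0],-88],[[-15,470,0],-88]]' 1
python3 - <<'E'
from h import *
print(ctrl.sense()["tool_pos"],move(0,0)[2],ctrl.sense()["q"])
w=grab("wrist"); t=grab("top")
np.save("w5.npy",w,allow_pickle=True)
o=np.vstack([w["frame"][:340],cv2.resize(t["frame"][190:270,380:580],(640,256))]); cv2.imwrite("pics/g6.png",o[:,:,::-1])
E
```

```text
time_s: 37.52
tool_pos: [0.4709, -0.2235, 0.076]
ee_rot: [0.001, -0.016, 1.0, -0.0]
ft_force: [0.1, -0.2, -1.6]
finger_gap: 0.0538
grip_force: 27.1
time_s: 37.9
tool_pos: [0.4706, -0.2233, 0.0755]
ee_rot: [0.0, -0.016, 1.0, -0.0]
ft_force: [0.5, 0.3, -0.1]
finger_gap: 0.0722
grip_force: 0.0
time_s: 38.65
tool_pos: [0.4709, -0.2235, 0.2659]
ee_rot: [0.001, -0.016, 1.0, -0.001]
ft_force: [0.3, 0.3, -1.0]
finger_gap: 0.072
grip_force: 0.0
time_s: 39.9
tool_pos: [0.4691, 0.2463, 0.2631]
ee_rot: [-0.002, -0.706, 0.708, 0.0]
ft_force: [0.4, -0.2, -0.1]
finger_gap: 0.0853
grip_force: 0.0
[0.46914914 0.24633177 0.26307549] 269.794730771009 [ 3.57349614e-01  8.91169263e-02  2.59092446e-01  1.74449397e+00
 -6.86625939e-04 -1.20986281e+00]
```

View pics/g6.png

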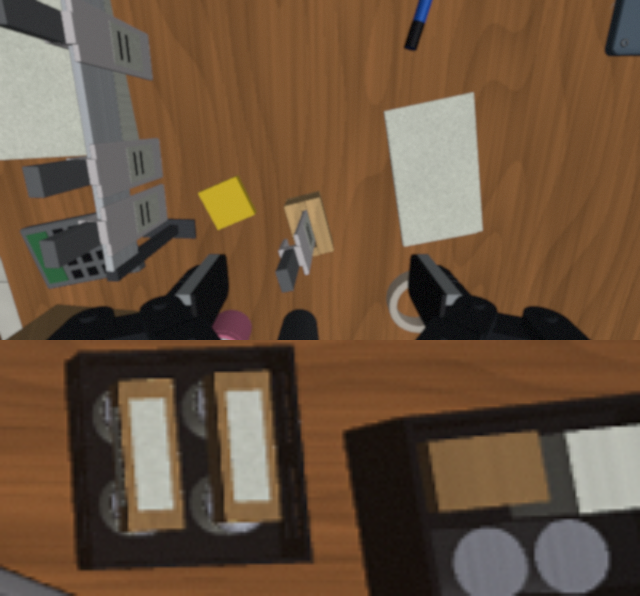

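In the wrist view the tag stands in its block, with the grip top near (288,280) and the block near (308,225). The top view shows both cartons flat on the four tins inside the crate.

```bash
python3 - <<'E'
from h import *
w=np.load("w5.npy",allow_pickle=True).item(); im=w["frame"]; hsv=cv2.cvtColor(im,cv2.COLOR_RGB2HSV)
for p in ((293,208),(325,240),(300,235),(305,250),(284,262),(288,282),(295,275),(260,240),(340,260)): print(p,hsv[p[1],p[0]])
g=cv2.cvtColor(im,cv2.COLOR_RGB2GRAY)
print(g[190:296:3,270:342:2])
E
```

```text
(293, 208) [ 18 109 178]
(325, 240) [ 18 110 167]
(300, 235) [158   9 115]
(305, 250) [  0   4 114]
(284, 262) [120  18  43]
(288, 282) [96 14 90]
(295, 275) [150   4  58]
(260, 240) [ 14 155 123]
(340, 260) [ 14 158 132]
[[ 85  87  90 ...  96  96  92]
 [ 83  86  91 ...  95  89  94]
 [ 86  87  90 ...  96  92  95]
 ...
 [ 86  92  90 ... 103  98  96]
 [ 87  90  92 ... 102  97 100]
 [ 89  90  93 ... 102  98  99]]
```

```bash
cat > tag.py <<'E'
from h import *
def rectz(f,k,z):
    r=np.array([onz(f,q,z)[:2] for q in k.reshape(-1,2)],np.float32)
    c,wh,a=cv2.minAreaRect((r*1000).astype(np.float32)); b=cv2.boxPoints((c,wh,a)); e=[b[1]-b[0],b[2]-b[1]]; e=max(e,key=np.linalg.norm)
    return np.round(c,1),np.round(wh,1),np.round(np.degrees(np.arctan2(e[1],e[0]))%180,1)
def stand(f,box,z=.042):
    ks=blobs(f["frame"],(14,80,150),(24,135,255),box,5); k=cv2.convexHull(np.vstack(ks)); return rectz(f,k,z)
def tagpix(w,box):
    im=w["frame"]; h=cv2.cvtColor(im,cv2.COLOR_RGB2HSV); m=(h[...,1]<45).astype(np.uint8)
    x0,y0,x1,y1=box; k=np.zeros_like(m); k[y0:y1,x0:x1]=m[y0:y1,x0:x1]
    v=h[...,2]
    return k,v
E
python3 - <<'E'
from tag import *
w=np.load("w5.npy",allow_pickle=True).item()
print("stand wrist",stand(w,(275,185,345,270)))
t=grab("top"); print("stand top",stand(t,(240,205,280,245)))
k,v=tagpix(w,(265,195,345,300))
for y in range(232,300,3): print(y,"".join("%3d"%(v[y,x]//2) if k[y,x] else "  ." for x in range(266,322,2)))
E
```

```text
stand wrist (array([481.6, 320. ]), array([48.9, 80. ]), np.float32(105.0))Traceback (most recent call last):
  File "<stdin>", line 4, in <module>
  File "tag.py", line 7, in stand
    ks=blobs(f["frame"],(14,80,150),(24,135,255),box,5); k=cv2.convexHull(np.vstack(ks)); return rectz(f,k,z)
                                                                          ~~~~~~~~~^^^^
    return _nx.concatenate(arrs, 0, dtype=dtype, casting=casting)
           ~~~~~~~~~~~~~~~^^^^^^^^^^^^^^^^^^^^^^^^^^^^^^^^^^^^^^^
ValueError: need at least one array to concatenate
```

```bash
python3 - <<'E'
from tag import *
w=np.load("w5.npy",allow_pickle=True).item()
k,v=tagpix(w,(265,195,345,300))
for y in range(240,298,3): print(y,"".join("%3d"%(v[y,x]//2) if k[y,x] else "  ." for x in range(270,320,2)))
for p in ((288,282),(290,281)): print(onz(w,p,.172).round(4),onz(w,p,.168).round(4))
E
```

```text
240   .  .  .  .  .  .  . 48 55  .  .  .  . 85 83 62 56 56 57 57 43 50 58  .  .
243   .  .  .  .  .  . 45 51 56  .  .  .  . 78 86 69 56 56 56 58 49 54 50  .  .
246   .  .  .  .  .  . 44 50 49 49 47 45 57 70 78 71 58 56 56 57 59 57  .  .  .
249   .  .  .  .  . 59 63 52 40 34 32 34 63 86 89 83 63 56 57 57 59 61  .  .  .
252   .  .  .  .  . 84 73 36 21 23 24 26 43 78 88 88 73 56 56 56 56  .  .  .  .
255   .  .  .  .  . 72 48 23 22 22 25 27 31 65 86 88 83 62 56 55 56  .  .  .  .
258   .  .  .  .  .  . 26 21 22 23 27 28 28 45 81 88 86 70 56 57 57  .  .  .  .
261   .  .  .  .  .  . 21 21 22 24 29 28 29 34 68 87 88 79 60 56 58  .  .  .  .
264   .  .  .  .  . 21 20 21 22 26 28 28 29 28 50 81 86 84 70 56  .  .  .  .  .
267   .  .  .  .  . 20 22 23 25 29 29 28 30 28  .  .  . 84 82 61  .  .  .  .  .
270   .  .  .  . 32 35 39 41 41 32 29 29 28 28  .  .  . 78 86 71  .  .  .  .  .
273   .  .  . 47 46 45 46 46 45 37 29 29 29 32  .  .  .  . 83 74  .  .  .  .  .
276   .  .  .  . 44 44 45 46 46 42 32 29 28  .  .  .  .  .  .  .  .  .  .  .  .
279   .  .  .  . 46 45 45 45 44 44 36 29 30  .  .  .  .  .  .  .  .  .  .  .  .
282   .  .  .  .  . 44 44 46 46 45 42 30 34  .  .  .  .  .  .  .  .  .  .  .  .
285   .  .  .  .  . 44 44 45 46 45 44 35  .  .  .  .  .  .  .  .  .  .  .  .  .
288   .  .  .  .  .  . 44 45 46 45 46 40  .  .  .  .  .  .  .  .  .  .  .  .  .
291   .  .  .  .  .  .  . 47  .  .  .  .  .  .  .  .  .  .  .  .  .  .  .  .  .
294   .  .  .  .  .  .  .  .  .  .  .  .  .  .  .  .  .  .  .  .  .  .  .  .  .
297   .  .  .  .  .  .  .  .  .  .  .  .  .  .  .  .  .  .  .  .  .  .  .  .  .
[0.4984 0.3269 0.172 ] [0.4988 0.3292 0.168 ]
[0.4964 0.3259 0.172 ] [0.4968 0.3281 0.168 ]
```

```bash
python3 -m jog '[[[-40,-12,0],-8],[[-78,-25,0],-16],[[-78,-25,0],-16],[[-78,-25,0],-16],[[-78,-25,0],-16]]'; python3 -m jog '[[[0,0,50],0],[[0,0,90],0],[[0,0,120],0],[[0,0,140],0],[[0,0,145],0],[[0,0,145],0]]'; python3 - <<'E'
from h import *
w=grab("wrist"); s=grab("scene"); print(move(0,0)[2],ctrl.sense()["tool_pos"])
o=np.zeros((600,800,3),np.uint8); o[:,:400]=cv2.resize(w["frame"][100:400,220:420],None,fx=2,fy=2); o[:,400:]=cv2.resize(s["frame"][90:240,340:440],None,fx=4,fy=4)
cv2.imwrite("pics/g7.png",o[:,:,::-1])
E
```

```text
time_s: 40.67
tool_pos: [0.4951, 0.3239, 0.2658]
ee_rot: [-0.0, 0.797, -0.604, 0.0]
ft_force: [-0.1, -0.1, -0.6]
finger_gap: 0.0856
grip_force: 0.0
time_s: 41.42
tool_pos: [0.4952, 0.3247, 0.1208]
ee_rot: [-0.0, 0.798, -0.603, 0.0]
ft_force: [1.5, -0.0, 0.4]
finger_gap: 0.0853
grip_force: 0.0
-74.1519973087628 [0.49594545 0.32528579 0.12175691]
```

View pics/g7.png

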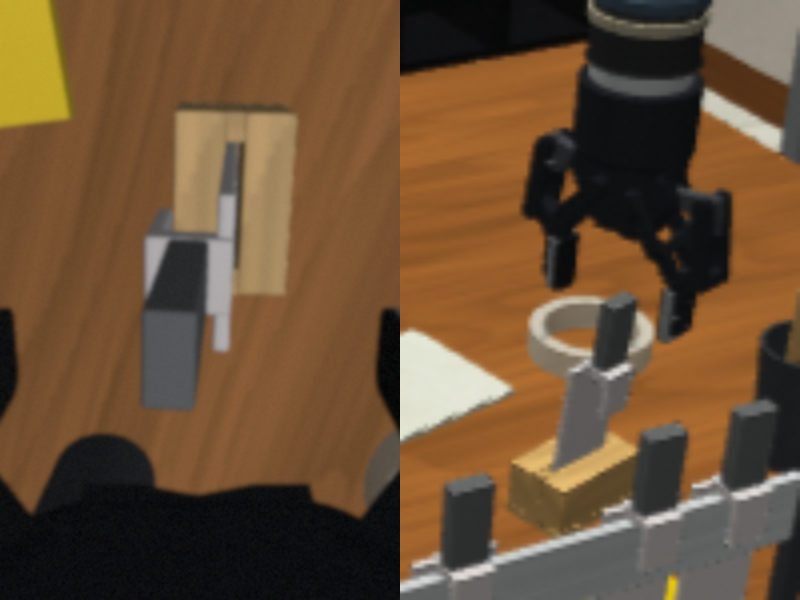

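The scene crop shows the fingers straddling the grip (top at (615,300)), with the open tips only a little below its top. The wrist crop shows the grip top at (168,360), leaning a few mm towards +x and square to the fingers. I'll go 14 mm lower and close.

```bash
python3 -m jog '[[[0,0,7],0],[[0,0,14],0],[[0,0,14],0]]'; python3 -m jog '[[[0,0,0],0],[[0,0,0],0],[[0,0,0],0],[[0,0,0],0],[[0,0,0],0],[[0,0,0],0]]' 0 45;  python3 -m jog '[[[0,0,-20],0],[[0,0,-45],0],[[0,0,-80],0],[[0,0,-120],0],[[0,0,-135],0],[[0,0,-135],0],[[0,0,-135],0]]'
```

```text
time_s: 41.9
tool_pos: [0.4944, 0.3248, 0.1048]
ee_rot: [0.001, 0.798, -0.603, -0.0]
ft_force: [0.6, -0.2, 0.7]
finger_gap: 0.0852
grip_force: 0.0
time_s: 42.65
tool_pos: [0.4936, 0.3249, 0.1065]
ee_rot: [0.001, 0.798, -0.603, -0.001]
ft_force: [-4.9, -1.5, 5.3]
finger_gap: 0.0114
grip_force: 44.7
time_s: 43.52
tool_pos: [0.4951, 0.325, 0.2396]
ee_rot: [0.001, 0.798, -0.603, -0.0]
ft_force: [-0.1, -0.8, -1.1]
finger_gap: 0.0117
grip_force: 44.0
```

```bash
python3 -m jog '[[[35,-10,0],4],[[80,-24,0],8],[[125,-38,0],14],[[165,-50,0],18],[[187,-56,0],18],[[187,-56,0],18],[[187,-56,0],18],[[187,-56,0],18]]'; python3 - <<'E'
from h import *
w=grab("wrist"); t=grab("top"); s=grab("scene"); np.save("rail.npy",[w,t,s],allow_pickle=True)
print(move(0,0)[2],ctrl.sense()["tool_pos"],-w["R"].T@w["t"])
print("expected rail edge px",[proj(w,(x,y,.15)).round() for y in (0,.08,.16,.24) for x in (.674,.682)])
o=np.vstack([w["frame"][:400,:400][:, :],]); o=np.hstack([cv2.resize(o,(600,600))[:,:560],np.zeros((600,240,3),np.uint8)])
o[:240,560:]=cv2.resize(t["frame"][140:200,290-40:310],(240,240)); o[300:540,560:]=cv2.resize(s["frame"][150:290,290:430],(240,240)); cv2.imwrite("pics/g8.png",o[:,:,::-1])
E
```

```text
time_s: 44.52
tool_pos: [0.5994, 0.162, 0.2412]
ee_rot: [0.0, -0.695, 0.719, 0.0]
ft_force: [-0.9, -0.4, -1.0]
finger_gap: 0.0112
grip_force: 43.8
267.9715985912233 [0.5997029  0.16159373 0.241328  ] [0.59731675 0.09464892 0.41034386]
expected rail edge px [array([211.,  -6.]), array([201.,  -5.]), array([224., 107.]), array([214., 107.]), array([235., 201.]), array([226., 201.]), array([244., 281.]), array([235., 282.])]
```

View pics/g8.png

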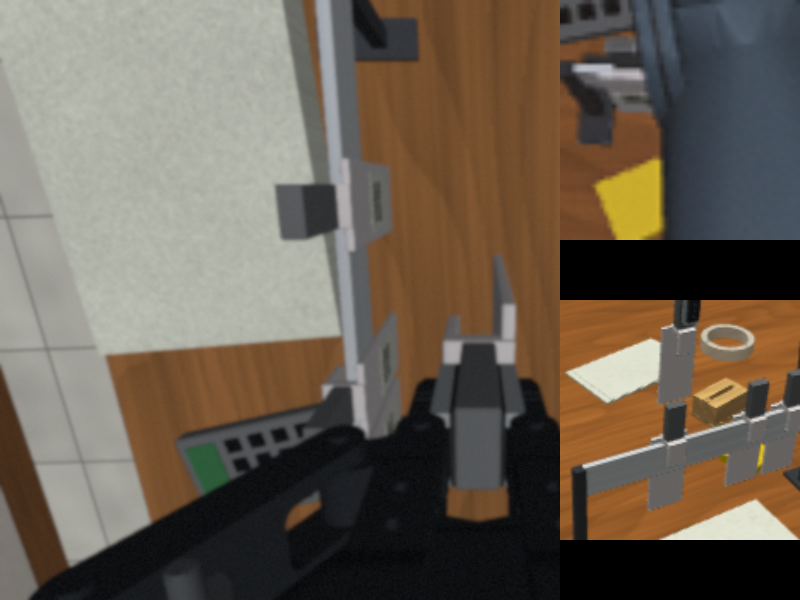

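The wrist view shows the held tag upright with its hook at (480,350) and its plate on the robot's side. The rail's top strip runs from (335,0) to (352,310), with B at (360,205) and A starting at row ~318. The scene inset shows the tag clear of the rail.

```bash
python3 - <<'E'
from h import *
w,t,s=np.load("rail.npy",allow_pickle=True)
im=w["frame"].astype(int)
g=im.mean(2).astype(int)
for y in (20,50,80,100,180,195,205): print(y,"x200..",*g[y,200:252:1])
# columns through B plate / hook
for x in (228,231,234,240,250): print("col",x,*g[96:250:2,x])
E
```

```text
20 x200.. 103 104 104 101 95 83 78 80 77 79 85 109 140 161 166 169 171 173 173 169 158 137 110 97 95 94 95 95 95 93 94 96 96 94 88 76 64 53 45 35 28 19 21 20 16 19 18 19 19 20 26 29
50 x200.. 100 101 100 102 101 101 100 100 99 94 89 82 85 100 127 149 164 168 170 171 172 168 161 140 116 100 96 94 96 95 94 97 95 96 95 93 93 89 88 86 83 82 80 80 80 83 84 83 83 84 84 82
80 x200.. 170 156 133 113 102 100 101 101 101 100 100 100 101 98 95 97 117 143 161 165 167 168 168 167 160 148 125 104 94 94 96 96 93 94 94 95 96 95 91 89 84 83 83 79 78 79 81 82 83 82 81 81
100 x200.. 180 179 178 177 168 146 119 104 99 100 101 101 101 100 100 100 99 104 122 148 158 164 166 168 168 167 157 135 110 97 95 93 94 93 95 96 95 96 95 95 89 85 83 79 78 77 79 79 79 79 79 79
180 x200.. 181 180 177 176 175 175 175 172 170 169 172 174 176 178 178 178 177 175 169 150 123 107 102 104 113 132 150 157 159 161 162 160 153 134 111 96 92 92 94 94 93 94 94 93 93 89 84 83 81 83 85 84
195 x200.. 177 175 176 175 175 176 176 177 178 176 178 178 178 177 176 178 177 178 179 178 174 163 142 117 103 107 124 145 155 157 159 160 161 1
[... 979 characters left out ...]
 140 142 142 145 153 166 167 171 173 172 171 161 110 99 102 103 105 108 111 114 118 124 128 131 133 134 138 142 147 151 151 153 152 154 157 157 159 158 160 159 160 160 159 159 158 159 159 158 160 159 158 160 161
col 240 88 90 89 89 89 91 97 97 99 98 98 98 99 100 98 97 100 98 98 98 99 99 98 98 97 99 99 98 100 97 97 98 100 97 96 92 94 95 94 94 94 93 93 94 95 94 95 94 94 93 93 93 91 92 93 92 92 92 92 90 90 93 92 92 92 90 91 90 93 91 93 91 91 124 168 168 170
col 250 80 80 79 78 76 79 83 95 97 97 97 100 93 78 73 69 65 66 64 71 69 72 73 77 79 83 93 98 101 100 99 98 88 83 85 83 84 83 84 84 83 82 85 83 83 83 81 82 83 83 83 81 84 80 81 79 81 77 79 79 79 79 80 82 88 92 95 96 98 97 99 98 97 99 97 96 97
```

```bash
python3 - <<'E'
from h import *
w,t,s=np.load("rail.npy",allow_pickle=True)
P=np.array([onz(w,(x,y),.15) for x,y in ((216.5,20),(219,50),(221.3,80),(223,100),(229.2,180),(230.5,195),(231.5,205))]); 
k=np.polyfit(P[:,1],P[:,0],1); print(P.round(4),"rail x = %.4f + %.4f*y"%(k[1],k[0]),"x at .161",np.polyval(k,.161),"yaw",-np.degrees(np.arctan(k[0])))
for z in (.150,.156): print("B plate",onz(w,(231,106),z).round(4),onz(w,(231,167),z).round(4),"A edge",onz(w,(240,242),z).round(4))
# check grips of B, A from scene and top by masks near predicted pixels
for n,X in (("B",(.6817,.1034,.208)),("A",(.685,.2184,.208)),("C",(.6886,.2743,.208))): print(n,proj(s,X).round(1),proj(t,X).round(1),proj(w,X).round(1))
h=cv2.cvtColor(s["frame"],cv2.COLOR_RGB2HSV)
for n,b in (("B",(345,200,372,240)),("A",(394,185,418,230)),("C",(418,180,440,222))):
    x0,y0,x1,y1=b; m=(h[y0:y1,x0:x1,2]<100)&(h[y0:y1,x0:x1,1]<60); ys,xs=np.nonzero(m); print(n,len(xs),xs.min()+x0,xs.max()+x0,ys.min()+y0,ys.max()+y0,xs.mean()+x0,ys.mean()+y0)
E
```

```text
[[0.6723 0.0171 0.15  ]
 [0.673  0.0379 0.15  ]
 [0.6738 0.0597 0.15  ]
 [0.6742 0.0748 0.15  ]
 [0.6767 0.1409 0.15  ]
 [0.6771 0.1544 0.15  ]
 [0.6772 0.1636 0.15  ]] rail x = 0.6717 + 0.0348*y x at .161 0.6772920207968236 yaw -1.9907990780959093
B plate [0.6683 0.0797 0.15  ] [0.6739 0.1296 0.15  ] A edge [0.6734 0.1992 0.15  ]
B plate [0.6666 0.08   0.156 ] [0.6721 0.1288 0.156 ] A edge [0.6716 0.1968 0.156 ]
B [357.8 210.3] [324.4 151.6] [190.  140.3]
A [405.2 197.5] [285.9 150.5] [208.3 295.3]
C [427.3 192.2] [267.3 149.3] [213.  356.6]
B 343 345 371 211 239 358.2244897959184 226.134110787172
A 370 394 417 198 229 405.7756756756757 214.62432432432433
C 534 418 439 180 221 431.32771535580525 201.19850187265916
```

```bash
python3 - <<'E'
from h import *
w,t,s=np.load("rail.npy",allow_pickle=True)
def onx(f,p,x0,sl=.035):  # plane x = x0 + sl*(y-.162)
    c,d=ray(f,p); n=np.array([1,-sl,0]); return c+d*((x0-sl*.162)-n@c)/(n@d)
g=s["frame"].astype(int).mean(2).astype(int); sat=cv2.cvtColor(s["frame"],cv2.COLOR_RGB2HSV)[...,1]
for y in (170,176,182,188,194,200): print(y,"x340..",*g[y,340:376])
for x in (352,358,364): print("col",x,"y184..",*g[184:222,x])
for q in ((.5889,.137,.141),(.5889,.187,.141),(.5994,.162,.284)): print(proj(s,q).round(1))
np.save("s.npy",0)
E
```

```text
170 x340.. 90 92 93 95 95 96 97 98 103 112 102 98 98 97 97 98 98 91 108 116 102 98 98 98 97 98 98 97 97 98 98 99 163 192 195 172
176 x340.. 219 219 218 218 220 221 222 222 166 112 99 98 98 98 98 98 98 98 106 108 100 98 97 97 98 98 97 97 97 98 99 105 119 120 119 117
182 x340.. 214 216 220 220 221 221 222 221 150 102 98 97 99 98 98 98 98 98 78 92 90 95 97 98 97 98 97 97 95 104 105 103 102 101 100 101
188 x340.. 218 218 219 220 220 220 219 202 137 101 98 97 98 97 98 98 98 97 98 98 98 98 97 97 98 98 97 98 99 98 99 100 100 103 104 105
194 x340.. 218 217 216 217 218 218 218 164 110 99 98 98 98 98 98 97 98 97 97 97 98 98 97 98 98 98 97 85 86 88 90 91 91 93 94 96
200 x340.. 112 92 89 86 85 84 86 110 101 98 98 98 97 98 97 97 97 98 98 98 97 98 98 98 97 97 96 96 94 95 95 96 97 98 100 104
col 352 y184.. 98 98 98 98 98 98 97 98 98 98 98 98 98 98 97 97 97 97 98 98 97 97 97 98 99 102 105 100 91 46 53 52 53 52 52 54 53 53
col 358 y184.. 98 98 97 97 98 98 97 98 98 98 97 98 98 97 97 98 98 97 97 98 98 96 97 98 87 103 104 101 69 44 45 44 44 43 43 44 44 44
col 364 y184.. 98 97 98 97 98 97 97 97 97 98 98 97 97 98 97 98 97 97 98 98 98 98 101 106 107 102 99 92 95 100 97 95 91 97 99 102 99 98
[347.8 209.8]
[366.4 204.5]
[363.7 153.8]
```

```bash
python3 -m jog '[[[-6,-20,0],0],[[-6,-40,0],0],[[-6,-60,0],0],[[-6,-72,0],0],[[-6,-78,0],0],[[-6,-78,0],0],[[-6,-78,0],0]]'; cat > chk.py <<'E'
from h import *
s=grab("scene"); w=grab("wrist"); print(move(0,0)[2],ctrl.sense()["tool_pos"])
c0,_=ray(s,(0,0))
def onx(p,x0=.667,sl=.035):
    c,d=ray(s,p); n=np.array([1,-sl,0]); return c+d*((x0-sl*.162)-n@c)/(n@d)
# sample along line y in the plate plane at height z: print intensity vs y
g=s["frame"].astype(np.float32); 
for z in (.06,.075,.09):
    ys=np.arange(.07,.26,.002); px=np.array([proj(s,(.667+.035*(y-.162),y,z)) for y in ys],np.float32)
    v=cv2.remap(g,px[None,:,0].copy(),px[None,:,1].copy(),cv2.INTER_LINEAR)[0]; sat=v.max(1)-v.min(1)
    print(z,"grey y(mm):"); a=(sat<18)&(v.mean(1)>80)&(v.mean(1)<130); e=np.flatnonzero(np.diff(np.r_[0,a.astype(int),0])); print([(int(1000*ys[i]),int(1000*ys[j-1])) for i,j in zip(e[::2],e[1::2]) if j-i>3])
E
python3 chk.py
```

```text
time_s: 45.55
tool_pos: [0.6779, 0.1639, 0.2414]
ee_rot: [0.0, -0.694, 0.72, 0.0]
ft_force: [0.2, -0.2, 0.2]
finger_gap: 0.0114
grip_force: 43.9
267.89016374801184 [0.67784926 0.16384381 0.24153175]
0.06 grey y(mm):
[(82, 130), (202, 246)]
0.075 grey y(mm):
[(84, 130), (200, 248)]
0.09 grey y(mm):
[(82, 130), (200, 248)]
```

```bash
sed -i 's/(.06,.075,.09)/(.06,.09,.165,.18,.195,.21)/' chk.py; python3 chk.py; python3 - <<'E'
from h import *
# wrist check: rail top strip edges and held hook, same frame
w=grab("wrist"); g=w["frame"].astype(int).mean(2).astype(int)
P=[]
for y in (0,10,20,30,40): print(y,*g[y,270:330])
print(proj(w,(.6773,.06,.15)),proj(w,(.6723,.017,.15)))
E
```

```text
267.8848569014375 [0.67793641 0.16378323 0.24146391]
0.06 grey y(mm):
[(82, 128), (202, 246)]
0.09 grey y(mm):
[(82, 130), (200, 248)]
0.165 grey y(mm):
[(138, 186)]
0.18 grey y(mm):
[(138, 184)]
0.195 grey y(mm):
[(100, 122), (138, 184), (220, 242)]
0.21 grey y(mm):
[(138, 188)]
0 72 70 72 75 76 76 78 79 78 73 71 71 70 73 74 77 80 79 79 76 76 72 72 69 72 72 72 75 76 79 79 80 78 77 78 79 78 78 79 80 76 68 65 91 123 145 155 157 159 161 161 158 148 118 81 67 72 78 77 76
10 74 69 71 71 72 69 62 57 53 54 53 53 54 53 54 53 54 54 52 52 53 51 54 53 51 52 51 52 52 53 52 53 51 52 53 52 53 51 53 53 53 50 61 87 122 145 155 159 159 159 161 160 147 118 77 55 53 50 51 52
20 78 73 72 74 75 74 68 58 54 51 50 51 50 53 52 52 51 51 51 52 51 52 52 50 53 51 52 51 53 52 49 49 53 52 52 52 53 53 51 52 52 53 63 90 121 145 152 156 158 160 161 159 147 119 81 58 53 51 53 52
30 86 80 74 74 74 74 66 59 53 54 49 50 52 50 52 52 53 51 53 52 51 52 52 53 50 52 52 52 48 51 50 53 51 52 50 53 51 51 52 51 52 52 62 84 115 141 151 156 158 160 160 157 147 118 84 55 51 50 53 50
40 91 89 81 78 76 77 79 80 80 78 75 72 74 72 73 74 78 79 79 81 81 78 74 72 71 70 71 75 76 76 75 78 79 78 77 73 76 80 77 77 78 78 79 95 119 142 152 155 157 160 160 158 147 124 95 80 76 78 76 77
[314.53179945  74.5852549 ] [318.84392701  13.26637278]
```

```bash
python3 -m jog '[[[-3,0,0],0],[[-3,0,20],0],[[-3,0,40],0],[[-3,0,60],0],[[-3,0,75],0],[[-3,0,85],0],[[-3,0,92],0],[[-3,0,92],0],[[-3,0,92],0]]'; python3 chk.py
```

```text
time_s: 46.92
tool_pos: [0.6788, 0.1668, 0.1498]
ee_rot: [0.001, -0.694, 0.72, -0.0]
ft_force: [0.4, 0.5, -0.1]
finger_gap: 0.0116
grip_force: 43.9
267.87282389398524 [0.67885111 0.16673327 0.14997168]
0.06 grey y(mm):
[(82, 128), (142, 188), (202, 246)]
0.09 grey y(mm):
[(82, 130), (140, 188), (200, 248)]
0.165 grey y(mm):
[]
0.18 grey y(mm):
[]
0.195 grey y(mm):
[(100, 122), (232, 242)]
0.21 grey y(mm):
[(158, 166)]
```

```bash
python3 -m jog '[[[0,0,3],0],[[0,0,5],0],[[0,0,6],0],[[0,0,6],0]]'; python3 -m jog '[[[0,0,1],0],[[0,0,2],0],[[0,0,2],0]]'; python3 -m jog '[[[0,0,1],0],[[0,0,2],0],[[0,0,2],0]]'
```

```text
time_s: 47.52
tool_pos: [0.6782, 0.1667, 0.1427]
ee_rot: [-0.0, -0.694, 0.72, 0.0]
ft_force: [-0.5, -0.4, -0.4]
finger_gap: 0.0114
grip_force: 43.9
time_s: 47.9
tool_pos: [0.6783, 0.1667, 0.1409]
ee_rot: [-0.0, -0.694, 0.72, 0.0]
ft_force: [0.2, -0.5, -1.0]
finger_gap: 0.0116
grip_force: 43.9
time_s: 48.28
tool_pos: [0.6784, 0.1667, 0.1406]
ee_rot: [0.001, -0.694, 0.72, -0.0]
ft_force: [-2.5, -0.0, 5.2]
finger_gap: 0.0113
grip_force: 44.7
```

The hook is resting on the rail (5 N upward force at the predicted height), so I'll release it.

```bash
python3 -m jog '[[[0,0,0],0],[[0,0,0],0],[[0,0,0],0],[[0,0,0],0]]' 0.5; python3 -m jog '[[[0,0,-15],0],[[0,0,-35],0],[[0,0,-60],0],[[0,0,-100],0],[[0,0,-140],0],[[0,0,-140],0]]'; python3 -m jog '[[[0,50,0],0],[[0,100,0],0],[[0,160,0],0],[[0,220,0],0],[[0,280,0],0],[[0,300,0],0],[[0,300,0],0]]'; python3 chk.py; python3 - <<'E'
from h import *
t=grab("top"); s=grab("scene")
# grips on the rail: dark blobs in top and scene
for n,f,b in (("top",t,(255,140,345,168)),("scene",s,(340,170,445,240))):
    for k in blobs(f["frame"],(0,0,0),(180,80,100),b,25): print(n,cv2.boundingRect(k),cv2.contourArea(k))
for y in (.106,.165,.224): print(proj(t,(.6773,y,.208)).round(),proj(s,(.6773,y,.208)).round(),proj(s,(.6773,y,.183)).round())
print("cartons");
for k in blobs(t["frame"],(0,0,140),(180,60,255),(400,190,480,265),80):
    W=cv2.minAreaRect(k); print(W, onz(t,W[0],.109).round(3))
E
```

```text
time_s: 48.78
tool_pos: [0.6783, 0.1666, 0.1385]
ee_rot: [-0.0, -0.694, 0.72, 0.0]
ft_force: [-0.1, -0.6, 0.1]
finger_gap: 0.0427
grip_force: 0.0
time_s: 49.52
tool_pos: [0.6802, 0.167, 0.2857]
ee_rot: [0.005, -0.694, 0.72, -0.003]
ft_force: [0.2, -0.0, -0.1]
finger_gap: 0.043
grip_force: 0.0
time_s: 50.4
tool_pos: [0.3774, 0.1779, 0.2796]
ee_rot: [0.001, -0.694, 0.72, -0.0]
ft_force: [0.5, 0.3, 0.5]
finger_gap: 0.0423
grip_force: 0.0
267.87608995396835 [0.37911498 0.17780342 0.27895835]
0.06 grey y(mm):
[(82, 128), (144, 190), (202, 246)]
0.09 grey y(mm):
[(82, 130), (142, 190), (200, 248)]
0.165 grey y(mm):
[]
0.18 grey y(mm):
[]
0.195 grey y(mm):
[(100, 122), (164, 184), (222, 242)]
0.21 grey y(mm):
[]
top (255, 158, 10, 10) 51.0
top (299, 153, 14, 7) 42.0
top (320, 152, 8, 7) 32.0
top (281, 150, 10, 8) 49.0
top (255, 140, 17, 17) 158.5
scene (350, 211, 14, 22) 205.5
scene (374, 201, 14, 24) 213.0
scene (398, 198, 14, 21) 195.0
scene (355, 170, 90, 70) 1669.0
[324. 153.] [358. 209.] [357. 219.]
[304. 153.] [382. 202.] [381. 212.]
[284. 153.] [405. 195.] [404. 205.]
cartons
((426.7823181152344, 225.1705780029297), (34.513427734375, 11.044296264648438), 85.60128784179688) [ 0.47  -0.221  0.109]
((456.9713134765625, 222.68441772460938), (34.31304931640625, 11.045361518859863), 84.80557250976562) [ 0.478 -0.317  0.109]
```

```bash
python3 -c "
from rig import ctrl
print(ctrl.hand_in())"
```

```text
the job is handed in; nothing more can be done
None
```

I handed the job in and got no verdict back; by my last camera checks, the four tins stood upright in the crate with both cartons flat on top (seen on pictures), and the tag hung about 57 to 60 mm from its neighbours A and B (measured, not viewed), neither of which had shifted; I did not re-measure tag C after hanging it.

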